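Pack the field turbidity kit into its foam tray

ROBOT

A 6-joint arm with a two-finger parallel gripper is mounted at the origin on a cart in front of the work surface, level with it; the furniture and walls round the work are solid. World frame = base frame: x ahead of the robot, y to its left, z up, the work surface at z = 0. Lengths are in m, angles in rad, forces in N, time in s.
With the tool pointing down it reaches from about 0.275 to 0.825 m from the base axis. Payload 5.2 kg.
Tool frame: the origin (TCP) lies at the very end of the fingers, on their centre line; the grasp point (between the pads) lies 19 mm behind it; z points along the fingers, y is the direction in which the jaws open and shut (so a half turn about z gives the same grasp; the last joint's range is limited). The gripper opens to 93 mm and grips with 3 to 60 N. Pads are 15 mm wide; open, the fingers measure 128 mm over their backs; the gripper's body (75 mm by 188 mm) begins 65 mm behind the grasp point.
Start: joints at [-1.387, 0.259, 1.535, -0, 1.348, -0.203], TCP at [0.207, -0.509, 0.219] pointing down, gripper open.
Joint ranges: [-3.14, 3.14], [-0.91, 2.08], [0.19, 2.58], [-1.22, 4.36], [0.22, 2.71], [-3.12, 3.12]. Speed limits (rad/s): [2.57, 2.57, 3.14, 3.14, 3.14, 3.14].

INTERFACE

Orientations are given as a unit quaternion [w, x, y, z].
In Python, from plant import ctrl gives the robot as it stands. Calls block until the motion is done:
- ctrl.move_pose(position, orientation): joint-space move of the TCP to a pose.
- ctrl.move_linear(position, frame=None, velocity=0.15, contact_N=None): straight line of the TCP; frame=None keeps the orientation; velocity is the mean speed in m/s. With contact_N (N) it stops when the force on the tool has changed by that much, and returns True; else False.
- ctrl.move_joints(angles): joint-space move.
- ctrl.move_gripper(opening, effort=None): opening from 0.0 (shut) to 1.0 (fully open); effort is the grip in N (None keeps the last); returns when the fingers have stopped.
- ctrl.wait(seconds).
- ctrl.ik(position, orientation): joint angles nearest the present ones, or None.
- ctrl.grab_frame(name): name is "scene" or "side" or "wrist"; returns a dict with "frame" (400x640x3 uint8, red, green, blue), "camera_matrix" (3x3 intrinsics, pixels), "rvec" (rotation vector, rad) and "tvec" (3), from world to camera coordinates, as OpenCV has them. Camera axes: x right, y down, z forward; pixel columns grow to the right and rows downward; lengths in m; the calibration is good to about 2 mm. A picture is of the moment at which its call begins. There is no depth.
A pose or a line that the arm cannot do raises ctrl.IKError and nothing moves.
- ctrl.hand_in(): hands the job in, once; it reports no verdict.
Trained networks look in a picture, given as the dict that the camera call returned (one of the last four; its "shot" number tells which), for a name from the list of things; names that differ only in an ending like _2 or _b are one class to them, and where a whole thing is asked for, a point or a joint stands for the part that bears it (a point fixed in the world has none). Each returns a list of dicts, best first, with "p" (0 to 1); they miss things now and then, are a little off and sometimes report something else, mostly with a low value. They report only what shows in the picture. A call takes as long as a camera call. They do not tell look-alikes from the thing itself.
- ctrl.recognise(picture, query): "centre" ([x, y, z] in m, in world coordinates, good to about 4 mm: the middle of the surface that is visible of it).
- ctrl.silhouettes(picture, query): "pixels" (400x640 bool, what is visible of it).
- ctrl.mark_of(picture, query): "centre" ([x, y, z] in m, in world coordinates, good to about 4 mm: a listed point, or the origin of a listed thing).
Readings, each from a call of its own:
- ctrl.read_clock(): time.
- ctrl.read_joints(): joint angles.
- ctrl.read_joint_vel(): joint speeds.
- ctrl.read_effort(): joint torques, N m.
- ctrl.read_tool_pos(): TCP position.
- ctrl.read_ee_rot(): TCP orientation.
- ctrl.read_force(): force on the tool from outside, world axes, zero at the start.
- ctrl.read_moment(): the same for the moment, N m.
- ctrl.read_finger_gap(): opening from 0.0 (shut) to 1.0 (fully open).
Only numpy, scipy, OpenCV 4.12 (cv2) and the standard library are available. Lean on these libraries where they do the work, as an engineer would, in place of code of your own. Each camera call takes 0.05 s, during which the arm holds its last target.

TASK

Get the turbidity kit ready for the sampling round: pull the charged battery pack out of its charger and put it, the white turbidity meter and the black power brick each into its own cutout in the foam tray. Press every part fully home, so that it sits squarely on the floor of its cutout, and do not knock over the bottles or push them away.

Things in the scene. Friction and masses are not known exactly. Their poses are not given: they have to be found in the camera images.
- meter_centre (a point): White turbidity meter (about 0.32 kg) lying display up. Point 22 mm above its underside; y along its length, z up. Display housing 88 mm wide, 28 to 34 high, y = -96 to 16 mm; waist 62 wide, 28 high, y = 16 to 38; round head 74 mm across, 44 high, centre x = 2, y = 58, end at y = 95. Centre of mass near y = 3.
- meter_cap (a point): Centre of the round cap that stands on the measuring head of the meter, fixed to it: diameter 43 mm, 24 mm tall, from 44 to 68 mm above the meter's underside. Axes as the meter's. A good handle from above with the fingers closing along the meter's length (y).
- brick_centre (a point): Black power brick (0.26 kg, mass varies) lying flat on the worktop, 48 x 110 x 31 mm. Point at its centre. Axes: y along its length, x across its 48 mm width, z up.
- pack_centre (a point): Dark grey battery pack with an orange band (0.2 kg, mass varies), standing upright, 50 (x) x 34 (y) x 95 (z) mm. Point at its centre. At the start it stands 54 mm deep in the well of the charger with about 1.5 mm play on each side; the upper 41 mm, which can be gripped across the 34 mm, stand out above.
- charger: Black desktop charger, fixed, 92 (x) x 82 (y) x 60 (z) mm, with a rectangular well in its middle whose floor is 8 mm above the worktop. Origin at the centre of its underside. (Behind the work an overhead shelf spans the worktop: front edge at x = 0.65 m, underside 0.44 m up; keep the wrist clear of it.)
- tray: Fixed grey tray with dark foam, 246 x 246 mm, rim 57 mm high, foam top at 52 mm. Origin: centre of underside. Three cutouts with blue floors and lips rounded 5 mm; 2 mm play on each side of a part. At both ends of each (y ends for meter and brick, x ends for pack) a sprung foam rib: a part drops in 5 to 15 mm, then takes about 9 to 15 N to push to the floor, where friction keeps it.
- bay_meter (a point): Where meter_centre must be when the meter is home, axes likewise (same y direction: the cutout is shaped and takes the meter one way only). In the tray frame at x = 56, y = 0, z = 48 mm; the floor of the cutout is 26 mm above the tray's underside. At the waist the cutout is 108 mm wide for fingers.
- bay_brick (a point): Where brick_centre must be when the brick is home, axes likewise (either way round). In the tray frame at x = -60, y = -52, z = 45.5 mm; floor 30 mm above the tray's underside, so the brick's top stands 9 mm above the foam. In the middle of each long side there is a finger scoop 34 mm long and 23 mm wide, down to the same floor.
- bay_pack (a point): Where pack_centre must be when the battery pack is home, standing upright, axes likewise (either way round). In the tray frame at x = -60, y = 64, z = 57.5 mm; floor 10 mm above the tray's underside, so the pack's upper 53 mm stand above the foam.
- wash_bottle: Tall wash bottle with a red cap and a bent spout, 68 x 122 x 237 mm, bystander. Origin at the centre of its underside.
- bottle_blue: White plastic bottle with a blue cap, diameter 66 mm, 118 mm high, bystander. Origin at the centre of its underside.
- bottle_white: White plastic bottle with a white cap, diameter 60 mm, 118 mm high, bystander. Origin at the centre of its underside.
Things that resemble listed ones, but are neither listed nor needed, are in the scene too. What is shaped like the part that bears brick_centre but pink or yellow is not meant.

How it is judged:
At the end, for the whole second after the job is handed in: The meter, the brick and the battery pack each sit in their own cutout within 7 mm of its middle, pressed down to within 3 mm of the floor, level (meter 2 degrees, brick 3, pack 4.5) and along the cutout (5 to 7 degrees) (horizontal distance between meter_centre and bay_meter below 0.007 m and z of meter_centre in the frame of bay_meter below 0.003 m and angle between meter_centre's own z axis and vertical below 0.035 rad and angle between the y axis of meter_centre and the y axis of bay_meter, either way round below 0.09 rad and horizontal distance between brick_centre and bay_brick below 0.007 m and z of brick_centre in the frame of bay_brick below 0.003 m and angle between brick_centre's own z axis and vertical below 0.05 rad and angle between the y axis of brick_centre and the y axis of bay_brick, either way round below 0.09 rad and horizontal distance between pack_centre and bay_pack below 0.007 m and z of pack_centre in the frame of bay_pack below 0.003 m and angle between pack_centre's own z axis and vertical below 0.08 rad and angle between the y axis of pack_centre and the y axis of bay_pack, either way round below 0.12 rad); the robot touches nothing.
It fails at once if a bottle is pushed more than 40 mm or tipped (distance of any of wash_bottle, bottle_blue, bottle_white from where it was at the start of the episode above 0.04 m or angle between any of wash_bottle, bottle_blue, bottle_white's own z axis and vertical above 0.5 rad).
It also fails if it takes over 72 s, if anything falls off the work surface, if the arm or the gripper's body presses on something with over 40 N, if the wrist force passes 120 N, or if a joint passes its speed limit or range.

## Working session

There is one attempt and no reset: what is moved stays moved. The work goes in short steps, each a Python script; the robot and the scene stay as the last script left them, time stands still between calls to the robot, and variables do not carry over. Pictures are saved under pics/ and viewed, and the job is handed in when it is done.

```bash
ls -la; mkdir -p pics
cat > h.py <<'E'
import numpy as np, cv2
from plant import ctrl
def save(f,name,crop=None,s=1):
    im=f["frame"]
    if crop: im=im[crop[1]:crop[3],crop[0]:crop[2]]
    if s!=1: im=cv2.resize(im,None,fx=s,fy=s,interpolation=cv2.INTER_CUBIC)
    cv2.imwrite("pics/"+name,cv2.cvtColor(np.ascontiguousarray(im),cv2.COLOR_RGB2BGR))
def proj(f,P):
    p,_=cv2.projectPoints(np.float64(P).reshape(-1,3),np.float64(f["rvec"]),np.float64(f["tvec"]),np.float64(f["camera_matrix"]),None)
    return p.reshape(-1,2)
def ray(f,uv,z):
    R,_=cv2.Rodrigues(np.float64(f["rvec"]));t=np.float64(f["tvec"]).reshape(3)
    K=np.float64(f["camera_matrix"]);uv=np.float64(uv).reshape(-1,2)
    d=np.c_[uv,np.ones(len(uv))]@np.linalg.inv(K).T@R; c=-R.T@t
    return c+d*((z-c[2])/d[:,2])[:,None]
E
python3 - <<'E'
from h import *
import pickle
print(ctrl.read_clock())
for n in ["scene","side","wrist"]:
    f=ctrl.grab_frame(n); save(f,f"a_{n}.png")
    R,_=cv2.Rodrigues(np.float64(f["rvec"]));print(n,f["camera_matrix"][0],"cam",-R.T@np.float64(f["tvec"]).ravel(),R[2])
    pickle.dump(f,open(f"a_{n}.pkl","wb"))
    for q in ["meter_centre","meter_cap","brick_centre","pack_centre","charger","tray","bay_meter","bay_brick","bay_pack","wash_bottle","bottle_blue","bottle_white"]:
        r=ctrl.mark_of(f,q)
        print(q,[(np.round(d["centre"],3).tolist(),round(d["p"],2),np.round(proj(f,d["centre"])[0]).astype(int).tolist()) for d in r[:4]])
print(ctrl.read_clock(),ctrl.read_ee_rot(),ctrl.read_finger_gap())
E
```

```text
total 12
drwxr-xr-x  3 agent agent 4096 Dec  7 16:40 .
drwxr-xr-x 23 root  root  4096 Dec  7 16:40 ..
drwxr-xr-x  2 agent agent 4096 Dec  7 16:40 pics
0.0
scene [424.44603174   0.         319.29158365] cam [-0.57610741  0.38716836  0.62990579] [ 0.82539449 -0.36998304 -0.42642289]
meter_centre [([0.498, 0.019, 0.017], 0.89, [285, 224])]
meter_cap [([0.551, 0.029, 0.056], 0.74, [276, 206])]
brick_centre [([0.556, 0.195, 0.019], 0.89, [222, 225]), ([0.404, 0.18, 0.012], 0.77, [240, 251]), ([0.55, 0.034, 0.055], 0.49, [274, 206]), ([0.535, 0.322, 0.018], 0.46, [179, 237])]
pack_centre [([0.394, 0.347, 0.058], 0.82, [174, 251]), ([0.497, 0.02, 0.022], 0.15, [285, 223])]
charger [([0.394, 0.35, -0.001], 0.81, [176, 271]), ([0.535, 0.322, 0.015], 0.72, [179, 238])]
tray []
bay_meter [([0.534, -0.317, 0.047], 0.97, [376, 193])]
bay_brick [([0.42, -0.374, 0.042], 0.66, [409, 205]), ([0.393, 0.35, -0.002], 0.28, [176, 272])]
bay_pack [([0.414, -0.262, 0.058], 0.65, [380, 207]), ([0.535, -0.318, 0.046], 0.37, [376, 193])]
wash_bottle [([0.57, -0.526, 0.001], 0.88, [419, 192]), ([0.391, 0.346, 
[... 1166 characters left out ...]
73, -0.523, 0.0], 0.72, [388, 328]), ([0.53, -0.32, 0.051], 0.58, [355, 269]), ([0.476, -0.319, -0.003], 0.44, [339, 279]), ([0.538, 0.321, 0.015], 0.43, [305, 127])]
bottle_blue [([0.453, -0.554, 0.004], 0.8, [355, 348])]
bottle_white [([0.369, -0.529, 0.001], 0.71, [327, 348])]
wrist [351.36737212   0.         320.57270125] cam [ 0.27841339 -0.48173747  0.38448233] [-0.25325022 -0.1040403  -0.96178997]
meter_centre []
meter_cap []
brick_centre []
pack_centre []
charger []
tray []
bay_meter []
bay_brick []
bay_pack []
wash_bottle []
bottle_blue []
bottle_white [([0.369, -0.533, -0.0], 0.91, [402, 33])]
1.95 [-1.67237705e-05  9.81357844e-01  1.92189441e-01  4.88115566e-06] 1.0019936491624428
```

Run:
```python
from h import *
import pickle
f=pickle.load(open("a_side.pkl","rb")); save(f,"a_side_c1.png",(230,90,390,250),4.9//1)
save(f,"a_side_c2.png",(260,220,440,380),4)
```

```text
(no output)
```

View pics/a_scene.png

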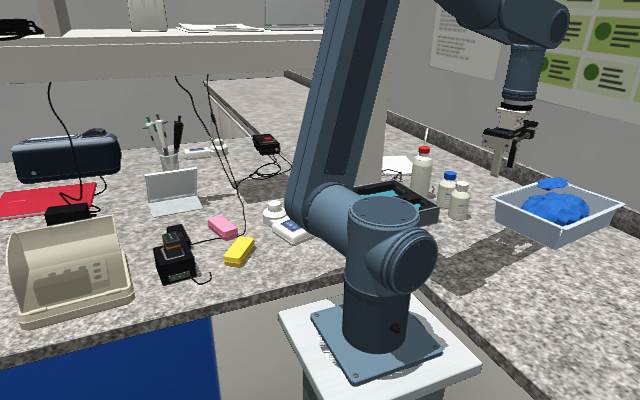

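View pics/a_side.png

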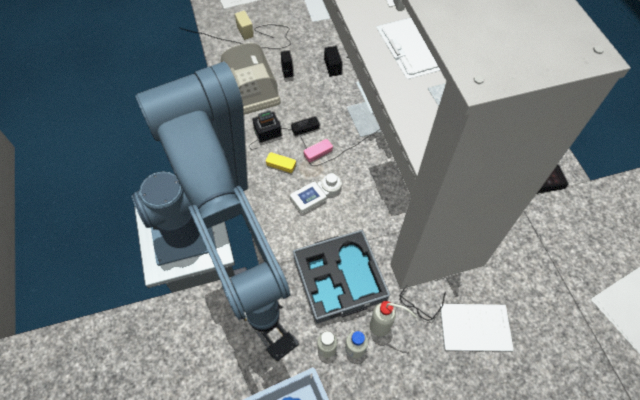

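View pics/a_wrist.png

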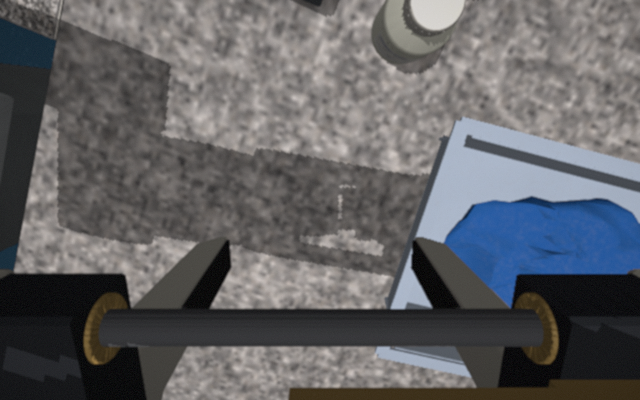

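View pics/a_side_c1.png

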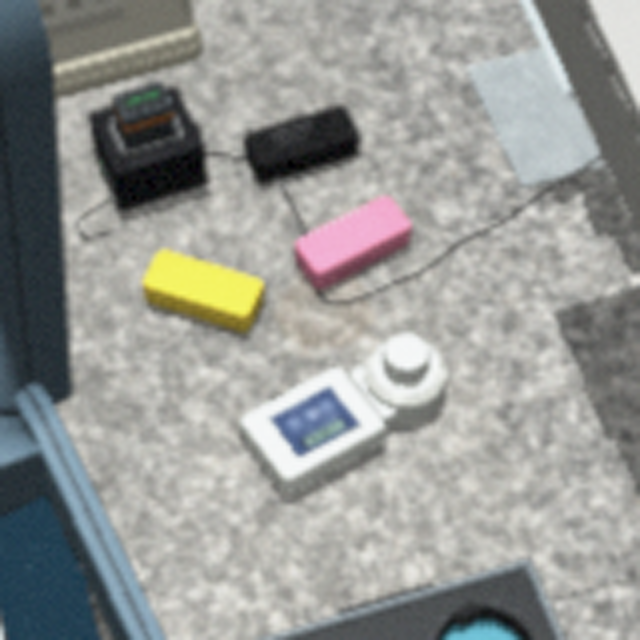

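View pics/a_side_c2.png

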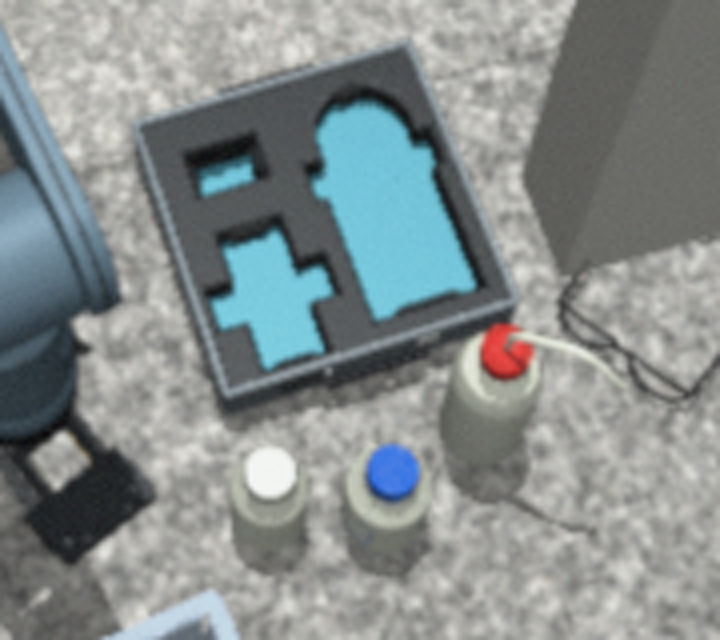

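Run:
```python
from h import *
import pickle
f=pickle.load(open("a_side.pkl","rb"))
def s1(p): return np.array(p)/4.+[230,90]
def s2(p): return np.array(p)/4.+[260,220]
T=ray(f,s2([(140,125),(408,42),(515,300),(225,398)]),.057);print("tray",T.round(3),T.mean(0))
B=ray(f,s1([(248,140),(345,108),(358,136),(262,163)]),.031);print("brick",B.round(3),B.mean(0))
C=ray(f,s1([(92,113),(182,88),(203,138),(115,170)]),.06);print("charger",C.round(3),C.mean(0))
print("col",ray(f,[(400,280),(410,290)],0))
print("others",ray(f,[(287,63),(333,60)],0.02).round(3))
print(ray(f,s1([(405,355)]),.068), ray(f,s1([(243,425),(345,370),(385,430),(283,485)]),.03))
q=ctrl.read_joints();print(q)
```

```text
tray [[ 0.356 -0.207  0.057]
 [ 0.594 -0.196  0.057]
 [ 0.601 -0.438  0.057]
 [ 0.358 -0.45   0.057]] [ 0.47750381 -0.32257311  0.057     ]
brick [[0.489 0.33  0.031]
 [0.591 0.342 0.031]
 [0.593 0.305 0.031]
 [0.495 0.299 0.031]] [0.54190786 0.31898879 0.031     ]
charger [[0.349 0.381 0.06 ]
 [0.439 0.387 0.06 ]
 [0.443 0.322 0.06 ]
 [0.354 0.308 0.06 ]] [0.39632235 0.34949128 0.06      ]
col [[ 0.66946948 -0.38091599  0.        ]
 [ 0.68845699 -0.42320354  0.        ]]
others [[0.557 0.668 0.02 ]
 [0.749 0.629 0.02 ]]
[[0.55377327 0.02612027 0.068     ]] [[ 0.40084256  0.01908593  0.03      ]
 [ 0.50492108  0.04943163  0.03      ]
 [ 0.52128237 -0.02173281  0.03      ]
 [ 0.41869162 -0.05050603  0.03      ]]
[-1.38680000e+00  2.58594206e-01  1.53499616e+00  9.68695134e-06
  1.34803583e+00 -2.02791206e-01]
```

View pics/tray1.png

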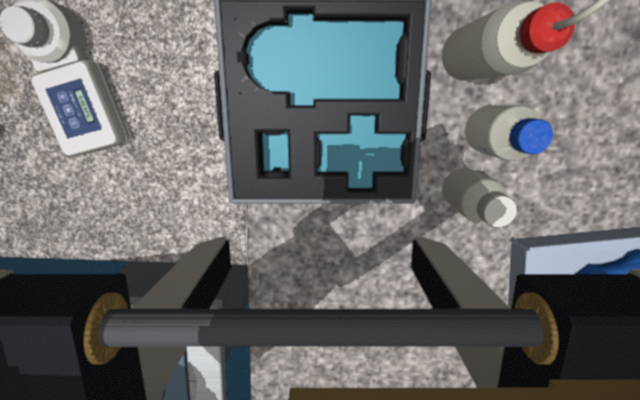

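```bash
cat >> h.py <<'E'
def rect(cx,cy,w,l,z): return np.array([(cx+sx*w/2,cy+sy*l/2,z) for sx,sy in [(-1,-1),(1,-1),(1,1),(-1,1)]])/1000.
def meter_outline(z,play=0.):
    pts=[(-44-play,-96-play),(44+play,-96-play),(44+play,16),(31,16),(31,26)]
    th=np.arange(0,360,6)
    c=np.array([2+37*np.cos(np.radians(th)),58+37*np.sin(np.radians(th))]).T
    return c
def place(P,x,y,yaw):
    c,s=np.cos(np.radians(yaw)),np.sin(np.radians(yaw)); P=np.asarray(P,float)
    return np.c_[x+c*P[:,0]-s*P[:,1],y+s*P[:,0]+c*P[:,1],P[:,2]]
def overlay(f,polys,name,crop,s):
    im=f["frame"][crop[1]:crop[3],crop[0]:crop[2]]
    im=cv2.cvtColor(cv2.resize(np.ascontiguousarray(im),None,fx=s,fy=s,interpolation=cv2.INTER_CUBIC),cv2.COLOR_RGB2BGR)
    for P,col in polys:
        p=((proj(f,P)+.5-[crop[0],crop[1]])*s-.5)
        cv2.polylines(im,[np.round(p*8).astype(int).reshape(-1,1,2)],True,col,1,cv2.LINE_AA,3)
    cv2.imwrite("pics/"+name,im)
def traypolys(x,y,yaw):
    th=np.radians(np.arange(0,360,6))
    L=[(rect(0,0,246,246,57),(0,255,0)),
     (rect(56,-40,88+4,112+4,26),(0,0,255)),
     (np.c_[58+39*np.cos(th),58+39*np.sin(th),0*th+26]/1000.,(0,0,255)),
     (rect(56,27,108,20,26),(0,0,255)),
     (rect(-60,-52,52,114,30),(0,0,255)),(rect(-60,-52,98,34,30),(0,0,255)),
     (rect(-60,64,54,38,10),(0,0,255)),
     (rect(-60,64,54,38,52),(255,0,255)),(rect(-60,-52,52,114,52),(255,0,255))]
    return [(place(P,x,y,yaw),c) for P,c in L]
E
python3 - <<'E'
from h import *
f=pickle.load(open("tray1.pkl","rb"))
overlay(f,traypolys(.476,-.321,1.5),"t_ov.png",(205,0,445,215),3.3)
E
```

```text
(no output)
```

View pics/t_ov.png

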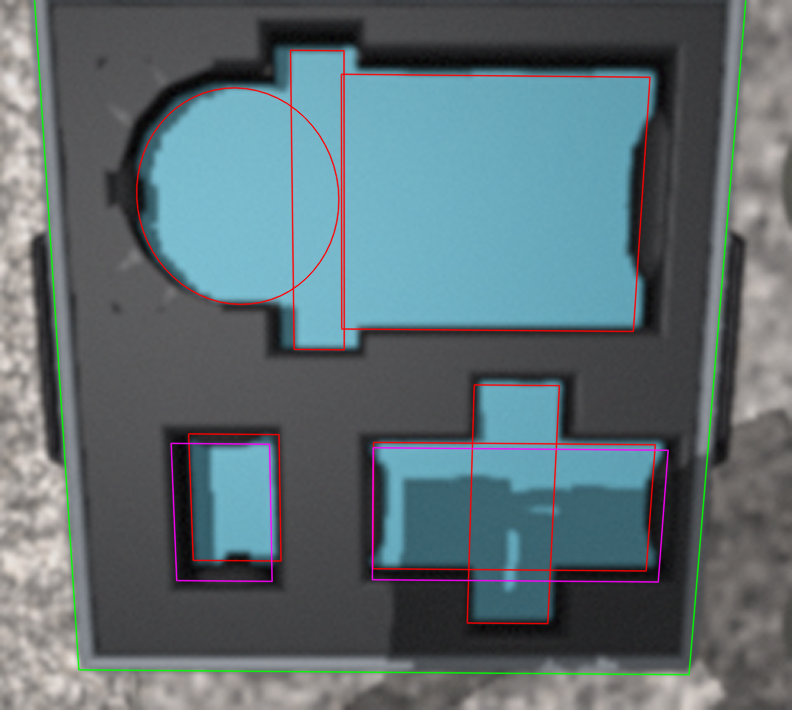

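```bash
cat >> h.py <<'E'
from scipy.optimize import least_squares
from scipy.ndimage import map_coordinates
def edgefit(f,segs,x0,win=5,n=25,it=4,chan=None,verbose=True,sol=True):
    """segs: list of (P0,P1,sign,chan) in object frame m; sign: +1 brighter on the left of projected dir, 0 either. fit x,y,yaw"""
    im=f["frame"].astype(float)
    p=np.array(x0,float)
    for k in range(it):
        w=win if k<2 else max(2.5,win/2)
        data=[]
        for (A,B,sg,ch) in segs:
            t=np.linspace(.06,.94,n)[:,None]; P=np.array(A)*(1-t)+np.array(B)*t
            uv=proj(f,place(P,*p)); d=uv[-1]-uv[0]; d/=np.linalg.norm(d); nn=np.array([d[1],-d[0]])
            g=im.mean(2) if ch is None else im@np.array(ch,float)
            ss=np.arange(-w-1,w+1.01,.25)
            q=uv[:,None,:]+ss[None,:,None]*nn
            v=map_coordinates(cv2.GaussianBlur(g,(0,0),.7),[q[...,1],q[...,0]],order=1,mode='nearest')
            gr=v[:,4:]-v[:,:-4]; sc=ss[2:-2]
            gg=np.abs(gr) if sg==0 else gr*sg
            i=gg.argmax(1); ok=(gg.max(1)>12)&(i>0)&(i<gg.shape[1]-1)
            ins=(uv[:,0]>2)&(uv[:,0]<637)&(uv[:,1]>2)&(uv[:,1]<397); ok&=ins
            data.append((P[ok],uv[ok]+sc[i[ok]][:,None]*nn,nn))
        def res(z):
            return np.concatenate([((proj(f,place(P,*z))-E)@nn) for P,E,nn in data if len(P)])
        r=least_squares(res,p,loss='soft_l1',f_scale=.7,x_scale=[.001,.001,.2]); p=r.x
    if verbose:
        for (P,E,nn),s in zip(data,segs):
            e=(proj(f,place(P,*p))-E)@nn if len(P) else np.array([np.nan]); print("  seg",np.round(np.array(s[0])*1000),len(P),"med",round(np.median(e),2),"mad",round(np.median(abs(e-np.median(e))),2))
    return p
E
python3 - <<'E'
from h import *
f=pickle.load(open("tray1.pkl","rb"))
m=lambda *a:np.array(a)/1000.
BL=(-.5,.5,.5)
rim=[(m(-123,-123,57),m(-123,123,57),0,None),(m(-123,-123,57),m(60,-123,57),0,None),(m(-123,123,57),m(60,123,57),0,None)]
fl=[(m(102,-90,26),m(102,8,26),0,BL),(m(102+8,17,26),m(110,36,26),0,BL),
    (m(-86,-100,30),m(-86,-72,30),0,BL),(m(-86,-30,30),m(-86,0,30),0,BL),(m(-87,50,10),m(-87,60,10),0,BL),(m(-109,-66,30),m(-109,-38,30),0,BL)]
for S in (rim,fl,rim+fl):
    p=edgefit(f,S,[.477,-.321,1.5]); print(p)
overlay(f,traypolys(*p),"t_ov.png",(205,0,445,215),3.3)
E
```

```text
seg [-123. -123.   57.] 24 med -0.08 mad 0.84
  seg [-123. -123.   57.] 23 med 0.92 mad 1.55
  seg [-123.  123.   57.] 19 med -0.12 mad 0.3
[ 0.48162787 -0.32021415  0.66400392]Traceback (most recent call last):
  File "<stdin>", line 9, in <module>
  File "h.py", line 76, in edgefit
    r=least_squares(res,p,loss='soft_l1',f_scale=.7,x_scale=[.001,.001,.2]); p=r.x
    return func(*args, **kwargs)
    vector_fun = VectorFunction(
        fun_wrapped,
    ...<6 lines>...
        workers=workers
    )
    self._update_fun()
    ~~~~~~~~~~~~~~~~^^
    self.f = self.fun_wrapped(xp_copy(self.x))
             ~~~~~~~~~~~~~~~~^^^^^^^^^^^^^^^^^
    return np.atleast_1d(self.fun(x))
                         ~~~~~~~~^^^
    return self.f(x, *self.args, **self.kwargs)
           ~~~~~~^^^^^^^^^^^^^^^^^^^^^^^^^^^^^^
  File "h.py", line 75, in res
    return np.concatenate([((proj(f,place(P,*z))-E)@nn) for P,E,nn in data if len(P)])
           ~~~~~~~~~~~~~~^^^^^^^^^^^^^^^^^^^^^^^^^^^^^^^^^^^^^^^^^^^^^^^^^^^^^^^^^^^^^
ValueError: need at least one array to concatenate
```

Run:
```python
from h import *
f=pickle.load(open("tray1.pkl","rb"))
print(f["frame"][25,320],f["frame"][150,350],f["frame"][10,320])
g=f["frame"].astype(float)@np.array((-.5,.5,.5)); print(g[5:35,340].round())
print(proj(f,place(np.array([[.102,-.04,.026]]),.477,-.321,1.5)))
```

```text
[112 176 194] [ 60 101 113] [79 79 79]
[ 38.  38.  40.  38.  39.  38.  37.  35.  27.  22.  16.  12.   7.   8.
  10.  27.  58.  94. 120. 128. 127. 127. 126. 128. 126. 128. 128. 128.
 128. 128.]
[[354.76336338  21.57070546]]
```

```bash
cat >> h.py <<'E'
m=lambda *a:np.array(a)/1000.
BL=(-.5,.5,.5)
rim=[(m(-123,-123,57),m(-123,123,57),0,None),(m(-123,-123,57),m(60,-123,57),0,None),(m(-123,123,57),m(60,123,57),0,None)]
fl=[(m(102,-90,26),m(102,8,26),0,BL),(m(102+8,17,26),m(110,36,26),0,BL),
    (m(-86,-100,30),m(-86,-72,30),0,BL),(m(-86,-30,30),m(-86,0,30),0,BL),(m(-87,50,10),m(-87,60,10),0,BL),(m(-109,-66,30),m(-109,-38,30),0,BL),
    (m(12,-98,26),m(26,-98,26),0,BL),(m(88,-98,26),m(101,-98,26),0,BL),(m(-107,-69,30),m(-88,-69,30),0,BL)]
E
python3 - <<'E'
from h import *
f=pickle.load(open("tray1.pkl","rb"))
for S in (rim,fl,rim+fl):
    p=edgefit(f,S,[.477,-.321,1.2]); print(p)
overlay(f,traypolys(*p),"t_ov2.png",(205,0,445,215),3.3)
E
```

```text
seg [-123. -123.   57.] 24 med -0.09 mad 0.84
  seg [-123. -123.   57.] 23 med 0.87 mad 1.58
  seg [-123.  123.   57.] 19 med -0.11 mad 0.31
[ 0.48162155 -0.32023206  0.64121959]
  seg [102. -90.  26.] 25 med 0.25 mad 0.5
  seg [110.  17.  26.] 25 med -0.75 mad 0.0
  seg [ -86. -100.   30.] 25 med -0.0 mad 0.0
  seg [-86. -30.  30.] 25 med -0.5 mad 0.0
  seg [-87.  50.  10.] 25 med 1.0 mad 0.0
  seg [-109.  -66.   30.] 25 med -0.0 mad 0.0
  seg [ 12. -98.  26.] 25 med 0.51 mad 0.25
  seg [ 88. -98.  26.] 25 med -0.24 mad 0.25
  seg [-107.  -69.   30.] 25 med -0.24 mad 0.25
[ 0.47734555 -0.32340105  1.44513908]
  seg [-123. -123.   57.] 8 med -0.5 mad 0.61
  seg [-123. -123.   57.] 16 med -0.77 mad 0.26
  seg [-123.  123.   57.] 21 med 1.51 mad 1.17
  seg [102. -90.  26.] 25 med 0.27 mad 0.46
  seg [110.  17.  26.] 25 med -0.65 mad 0.0
  seg [ -86. -100.   30.] 25 med 0.01 mad 0.0
  seg [-86. -30.  30.] 25 med -0.44 mad 0.01
  seg [-87.  50.  10.] 25 med 1.09 mad 0.0
  seg [-109.  -66.   30.] 25 med 0.03 mad 0.0
  seg [ 12. -98.  26.] 25 med 0.5 mad 0.24
  seg [ 88. -98.  26.] 25 med -0.21 mad 0.25
  seg [-107.  -69.   30.] 25 med -0.08 mad 0.24
[ 0.47728582 -0.32331582  1.50108238]
```

View pics/t_ov2.png

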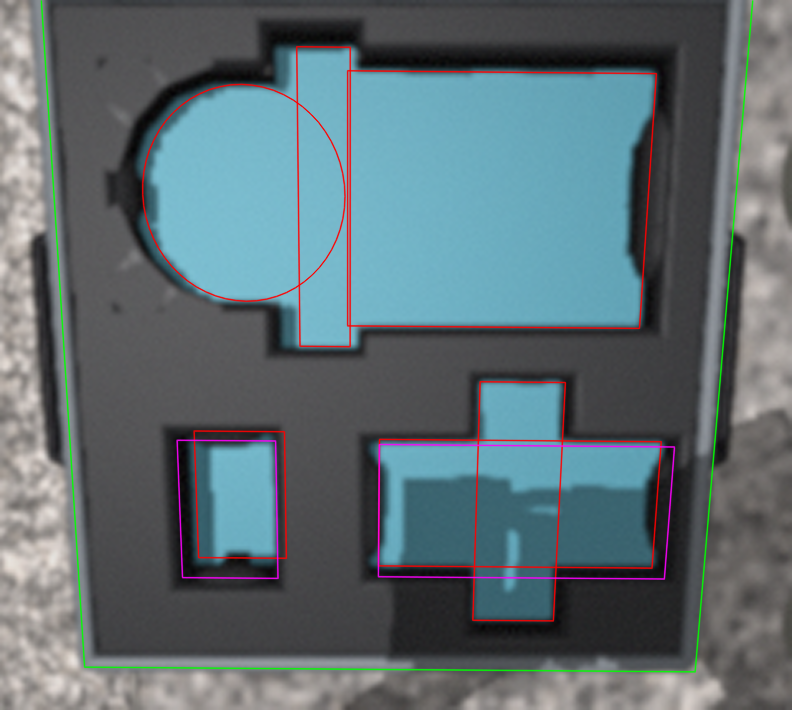

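Run:
```python
from h import *
f=pickle.load(open("tray1.pkl","rb"))
save(f,"tips.png",(150,220,490,320),2.3)
a=np.radians(-88);y=np.array([np.cos(a),np.sin(a),0]);x=np.array([-np.sin(a),np.cos(a),0]);T=np.array([ 0.40931382,-0.3206617,0.33918807])
for s in (-1,1):
    for dx in (-.0075,.0075): print(s,dx,((proj(f,T+s*.0465*y+dx*x)-[150,220])*2.3).round(1), ((proj(f,T+s*.064*y+dx*x)-[150,220])*2.3).round(1))
```

```text
-1 -0.0075 [[182.3 110. ]] [[104.9 110.1]]
-1 0.0075 [[177.5  48.4]] [[98.3 48.4]]
1 -0.0075 [[593.5 109.8]] [[670.9 109.8]]
1 0.0075 [[598.1  48.2]] [[677.3  48.2]]
```

View pics/tips.png

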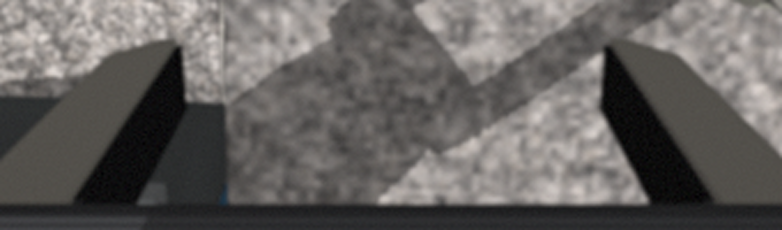

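Run:
```python
from h import *
go([.50,-.32,.30],92)
print(ctrl.read_joints().round(2) if hasattr(ctrl.read_joints(),'round') else ctrl.read_joints())
f=pic("tray2")
print(ctrl.read_tool_pos())
for S in (rim,fl,rim+fl):
    p=edgefit(f,S,[.477,-.321,1.2]); print(p)
overlay(f,traypolys(.477,-.321,1.4),"t_ov3.png",(200,0,450,240),3.1)
```

```text
t 5.92 q6 -2.36
[-0.76  0.3   1.28 -0.    1.56 -2.36]
[ 0.49996826 -0.3200341   0.30009243]
  seg [-123. -123.   57.] 22 med 0.06 mad 0.01
  seg [-123. -123.   57.] 13 med 1.71 mad 0.25
  seg [-123.  123.   57.] 23 med -0.54 mad 0.25
[ 0.48184186 -0.32053089  1.85880107]
  seg [102. -90.  26.] 25 med 0.5 mad 0.25
  seg [110.  17.  26.] 25 med -0.5 mad 0.0
  seg [ -86. -100.   30.] 25 med 0.25 mad 0.0
  seg [-86. -30.  30.] 25 med -0.5 mad 0.0
  seg [-87.  50.  10.] 25 med 0.5 mad 0.75
  seg [-109.  -66.   30.] 25 med -0.0 mad 0.0
  seg [ 12. -98.  26.] 23 med 0.49 mad 0.0
  seg [ 88. -98.  26.] 25 med -0.26 mad 0.5
  seg [-107.  -69.   30.] 25 med -0.26 mad 0.25
[ 0.47776986 -0.32320037  1.38076439]
  seg [-123. -123.   57.] 7 med -0.2 mad 0.59
  seg [-123. -123.   57.] 19 med -0.22 mad 0.26
  seg [-123.  123.   57.] 16 med -2.33 mad 0.25
  seg [102. -90.  26.] 25 med 0.32 mad 0.31
  seg [110.  17.  26.] 25 med -0.4 mad 0.0
  seg [ -86. -100.   30.] 25 med 0.24 mad 0.01
  seg [-86. -30.  30.] 25 med -0.42 mad 0.01
  seg [-87.  50.  10.] 25 med 0.66 mad 0.75
  seg [-109.  -66.   30.] 25 med 0.04 mad 0.01
  seg [ 12. -98.  26.] 23 med 0.56 mad 0.0
  seg [ 88. -98.  26.] 25 med -0.11 mad 0.49
  seg [-107.  -69.   30.] 25 med -0.06 mad 0.25
[ 0.47771648 -0.32302176  1.386182  ]
```

View pics/tray2.png

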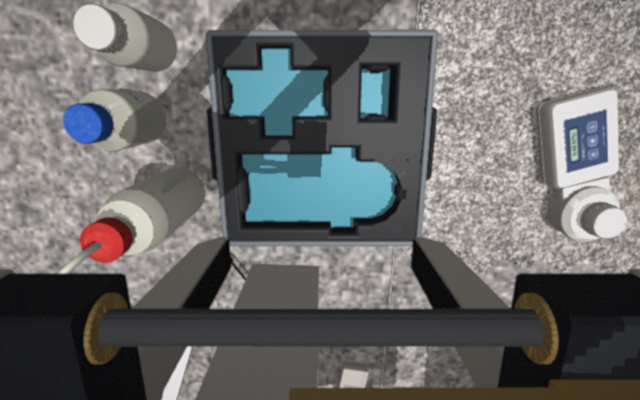

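View pics/t_ov3.png

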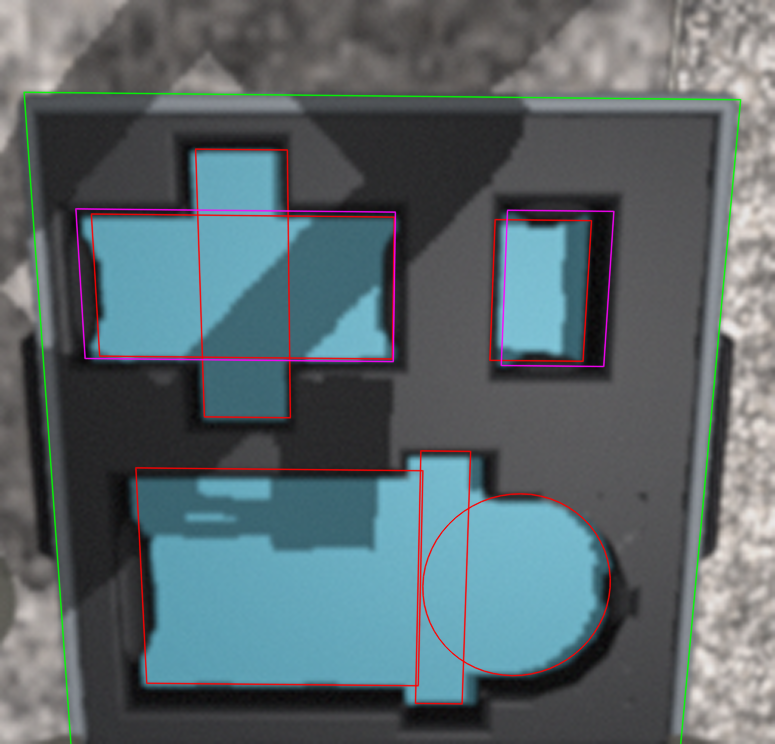

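Run:
```python
from h import *
go([.45,.345,.27],94)
f=pic("ch1")
print(ctrl.read_tool_pos())
save(f,"ch1c.png",(220,0,440,240),3.3)
for q in ["pack_centre","charger"]:
    for d in ctrl.mark_of(f,q)[:2]: print(q,np.round(d["centre"],4),round(d["p"],2),proj(f,d["centre"]).round())
```

```text
t 8.34 q6 -1.18
[0.45065869 0.34427325 0.2699798 ]
```

View pics/ch1.png

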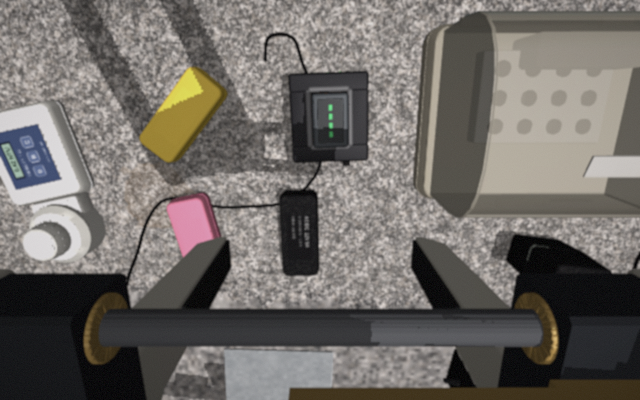

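View pics/ch1c.png

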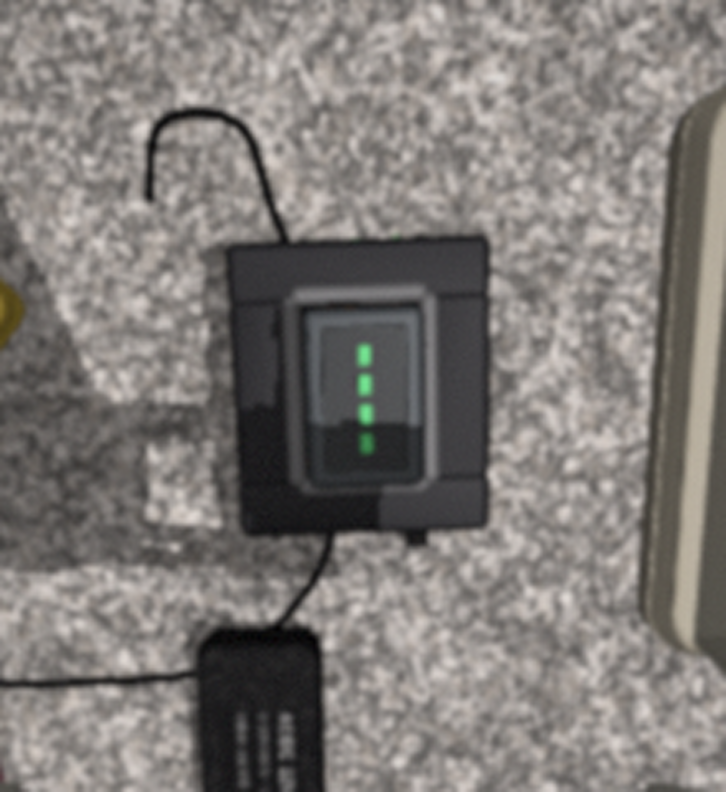

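```bash
cat >> h.py <<'E'
def rsegs(w,l,z,ch=None,sg=0):
    R=rect(0,0,w,l,z); return [(R[i],R[(i+1)%4],sg,ch) for i in range(4)]
E
python3 - <<'E'
from h import *
f=pickle.load(open("ch1.pkl","rb"))
off=np.array([220,0])
c=ray(f,np.array([(305,308),(422,308),(424,487),(308,490)])/3.3+off,.103);print(c.round(4),c.mean(0))
c=ray(f,np.array([(230,245),(488,238),(488,525),(243,532)])/3.3+off,.06);print(c.round(4),c.mean(0))
p=edgefit(f,rsegs(50,34,103),[c.mean(0)[0],c.mean(0)[1],3],win=3);print("pack",p)
pc=edgefit(f,rsegs(92,82,60),[c.mean(0)[0],c.mean(0)[1],3],win=4);print("charger",pc)
pb=edgefit(f,rsegs(48,110,31),[.542,.319,-83],win=5);print("brick",pb)
overlay(f,[(place(rect(0,0,50,34,103),*p),(0,0,255)),(place(rect(0,0,92,82,60),*pc),(0,255,0)),(place(rect(0,0,48,110,31),*pb),(255,0,255)),(place(rect(0,0,48,110,0),*pb),(255,255,0))],"ch_ov.png",(240,50,400,290),3.3)
E
```

```text
[[0.3707 0.3299 0.103 ]
 [0.3685 0.362  0.103 ]
 [0.4173 0.367  0.103 ]
 [0.4205 0.3339 0.103 ]] [0.39422127 0.34821374 0.103     ]
[[0.3532 0.3049 0.06  ]
 [0.3458 0.3834 0.06  ]
 [0.4337 0.3927 0.06  ]
 [0.4414 0.313  0.06  ]] [0.39353823 0.34848953 0.06      ]
  seg [-25. -17. 103.] 24 med -0.52 mad 0.7
  seg [ 25. -17. 103.] 8 med 0.07 mad 0.11
  seg [ 25.  17. 103.] 25 med -0.22 mad 0.68
  seg [-25.  17. 103.] 23 med 0.02 mad 0.22
pack [0.39206619 0.34836988 2.14262917]
  seg [-46. -41.  60.] 25 med -0.51 mad 0.25
  seg [ 46. -41.  60.] 22 med -0.51 mad 0.25
  seg [46. 41. 60.] 25 med -0.74 mad 0.25
  seg [-46.  41.  60.] 25 med -0.24 mad 0.25
charger [0.39353825 0.34777732 5.78376833]
  seg [-24. -55.  31.] 22 med 1.4 mad 0.38
  seg [ 24. -55.  31.] 25 med -0.45 mad 0.76
  seg [24. 55. 31.] 25 med 1.12 mad 0.26
  seg [-24.  55.  31.] 25 med -0.28 mad 0.25
brick [  0.53650631   0.3215235  -84.77654732]
```

View pics/ch_ov.png

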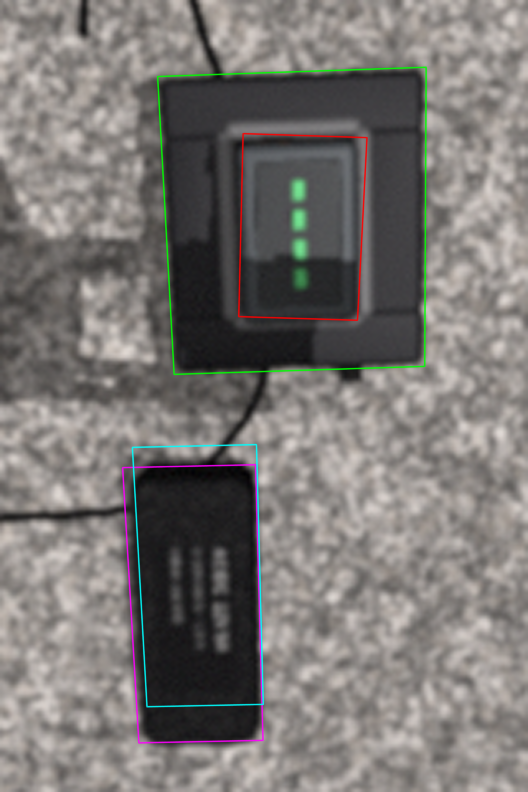

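Run:
```python
from h import *
f=pickle.load(open("ch1.pkl","rb")); s=pickle.load(open("a_scene.pkl","rb"));d=pickle.load(open("a_side.pkl","rb"))
print(ray(f,[(420,190),(418,100),(440,40)],.0).round(3)); print(ray(f,[(420,190),(418,100),(440,40),(490,20)],.12).round(3))
print(ray(s,[(132,297),(22,325),(105,222)],0).round(3),ray(s,[(105,222),(8,230)],.12).round(3))
save(s,"dev.png",(0,180,200,340),4)
save(d,"dev2.png",(220,30,320,150),6)
```

```text
[[0.478 0.472 0.   ]
 [0.368 0.454 0.   ]
 [0.301 0.469 0.   ]]
[[0.45  0.435 0.12 ]
 [0.37  0.422 0.12 ]
 [0.322 0.433 0.12 ]
 [0.304 0.471 0.12 ]]
[[0.325 0.457 0.   ]
 [0.314 0.673 0.   ]
 [0.75  0.519 0.   ]] [[0.497 0.494 0.12 ]
 [0.54  0.706 0.12 ]]
```

View pics/dev.png

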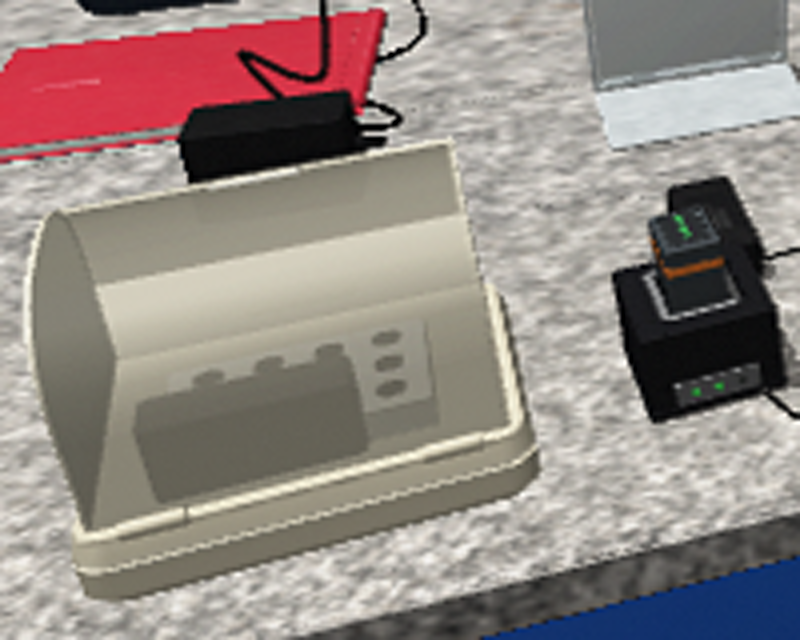

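View pics/dev2.png

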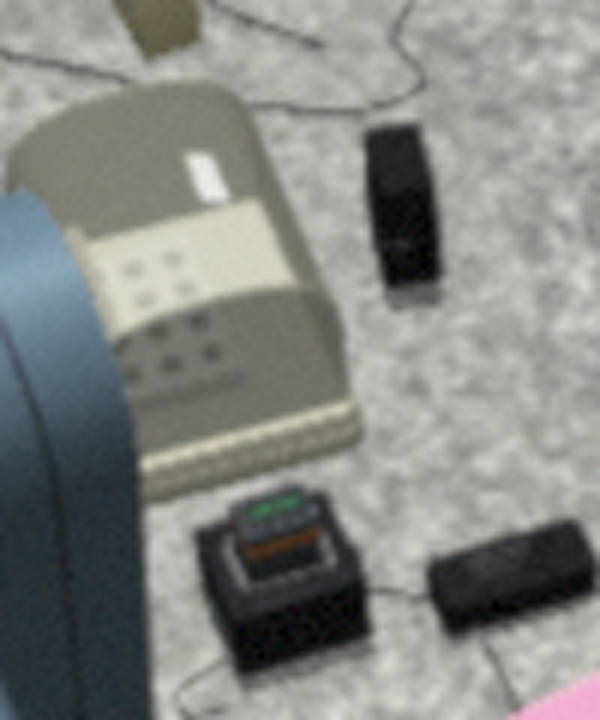

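Run:
```python
from h import *
go([.3942,.3482,.15],95.3)
f=pic("pk1")
lin([.3942,.3482,.066],95.3,.12,c=12)
ctrl.move_gripper(0.0,50); print("gap",ctrl.read_finger_gap()*93, ctrl.read_clock(),ctrl.read_force())
f=pic("pk2")
```

```text
t 9.08 q6 -1.15
lin False t 9.98 tcp [0.395  0.3486 0.0668] F [ 0.1 -0.6  0.5]
gap 33.414890943165425 10.9333 [-0.88158214  0.92074969  0.02466919]
```

View pics/pk2.png

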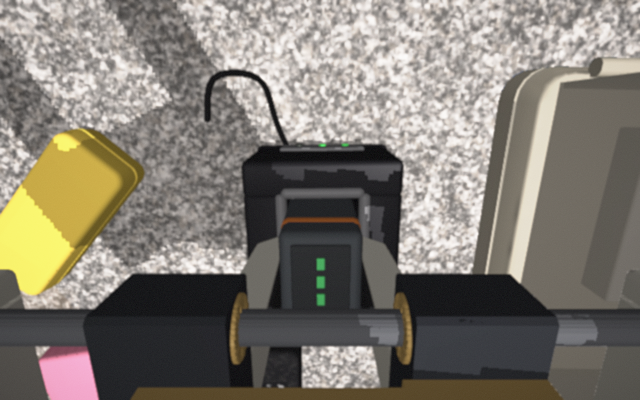

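Run:
```python
from h import *
f=pickle.load(open("pk2.pkl","rb")); save(f,"pk2c.png",(240,170,400,330),4)
f1=pickle.load(open("pk1.pkl","rb")); save(f1,"pk1c.png",(240,120,400,280),4)
```

```text
(no output)
```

View pics/pk2c.png

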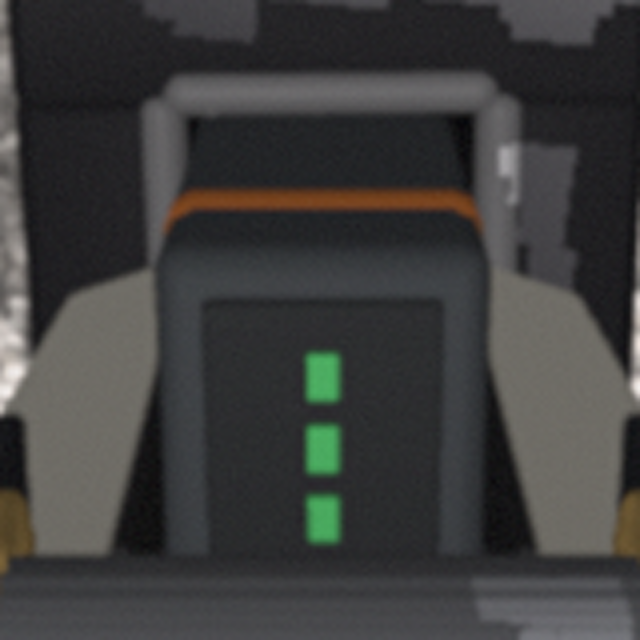

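View pics/pk1c.png

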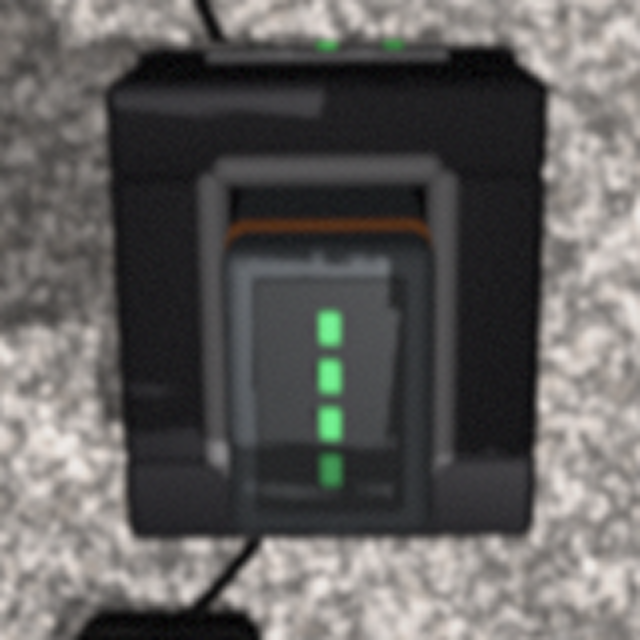

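Run:
```python
from h import *
f=pickle.load(open("pk1.pkl","rb"))
q=lambda x,y:(x/4+240-.4,y/4+120-.4)
P=ray(f,[q(328,250),q(330,520),q(330,399)],.103);print(P.round(4),P[:2].mean(0))
f=pickle.load(open("pk2.pkl","rb"));q=lambda x,y:(x/4+240-.4,y/4+170-.4)
print(ray(f,[q(323,250),q(323,377),q(323,448),q(323,520)],.103).round(4))
f=pickle.load(open("ch1.pkl","rb"))
print(ray(f,[(360/3.3+220-.4,350/3.3),(364/3.3+220-.4,443/3.3),(364/3.3+220,305/3.3),(364/3.3+220,490/3.3)],.103).round(4))
```

```text
[[0.3698 0.3456 0.103 ]
 [0.4153 0.3501 0.103 ]
 [0.3942 0.3482 0.103 ]] [0.39250891 0.34786247 0.103     ]
[[0.3687 0.3445 0.103 ]
 [0.3823 0.3458 0.103 ]
 [0.3902 0.3465 0.103 ]
 [0.3985 0.3473 0.103 ]]
[[0.3808 0.3455 0.103 ]
 [0.4061 0.3485 0.103 ]
 [0.3688 0.3461 0.103 ]
 [0.4194 0.3499 0.103 ]]
```

```bash
cat >> h.py <<'E'
TR=(.4775,-.3218,1.35)
def bay(x,y): return place(np.array([[x,y,0]])/1000.,*TR)[0][:2]
def hxv(a): a=np.radians(a+90); return np.array([np.cos(a),np.sin(a)])
E
python3 - <<'E'
from h import *
lin([.3942,.3482,.17],95.3,.2)
print("gap",ctrl.read_finger_gap()*93)
a=91.35
t=bay(-60,64)-.0008*hxv(a); print(t)
go([*t,.17],a)
lin([*t,.135],a,.2)
f=pic("pl1")
save(f,"pl1c.png",(200,60,440,260),3.3)
print("gap",ctrl.read_finger_gap()*93,ctrl.read_tool_pos(),ctrl.read_force())
E
```

```text
lin False t 11.65 tcp [0.3935 0.3478 0.169 ] F [ 0.4 -0.8 -1.3]
gap 34.00021283169759
[ 0.41680861 -0.2592125 ]
t 13.82 q6 -2.38
lin False t 14.15 tcp [ 0.4165 -0.258   0.1344] F [-0.5 -1.2 -1.2]
gap 33.74054623425046 [ 0.41710844 -0.25876652  0.13537728] [-0.65050939  0.12490081 -1.49365837]
```

View pics/pl1c.png

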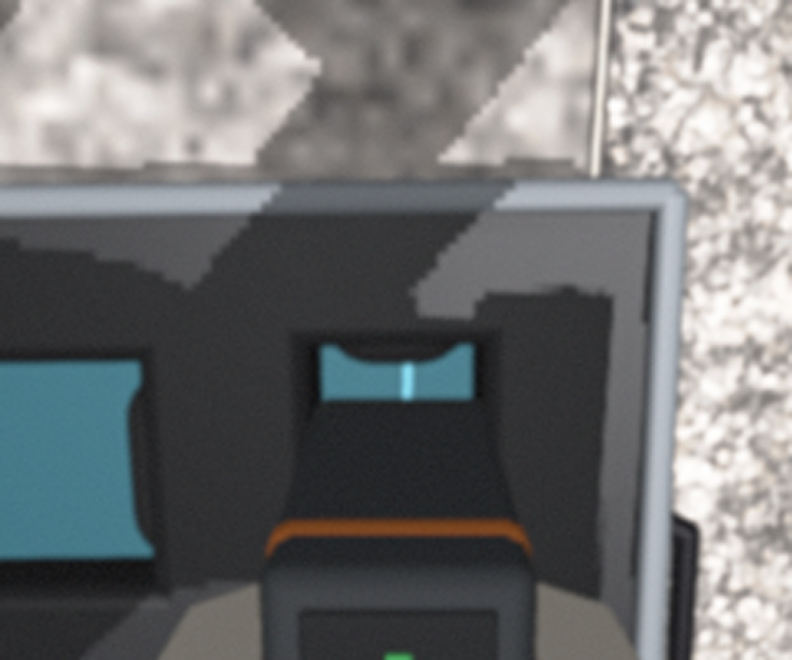

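Run:
```python
from h import *
a=91.35
t=bay(-60,64)-.0008*hxv(a)-np.array([0,.0004])
lin([*t,.118],a,.15)
r=lin([*t,.0685],a,.04,c=22)
print("gap",ctrl.read_finger_gap()*93,ctrl.read_moment())
f=pic("pl2")
```

```text
lin False t 14.47 tcp [ 0.4168 -0.2594  0.1184] F [ 1.3 -0.2 -1.1]
lin False t 15.85 tcp [ 0.4166 -0.2598  0.0684] F [-1.7 -0.4  1.9]
gap 33.817206384839665 [-0.18020074  0.31149248  0.05080867]
```

View pics/pl2.png

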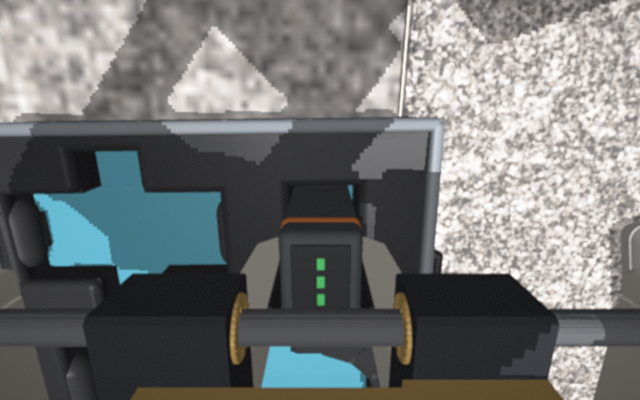

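Run:
```python
from h import *
p=ctrl.read_tool_pos()
r=lin([p[0],p[1],.064],None,.03,c=25)
print("gap",ctrl.read_finger_gap()*93)
ctrl.move_gripper(.62); print("gap",ctrl.read_finger_gap()*93)
lin([p[0],p[1],.14],None,.2)
f=pic("pl3")
save(f,"pl3c.png",(200,60,440,260),3.3)
```

```text
lin True t 16.11 tcp [ 0.4168 -0.2597  0.0678] F [-1.  -0.   6.5]
gap 33.437531489555184
gap 57.802637109915736
lin False t 17.24 tcp [ 0.4165 -0.2597  0.1397] F [-0.8  0.4  0.2]
```

View pics/pl3c.png

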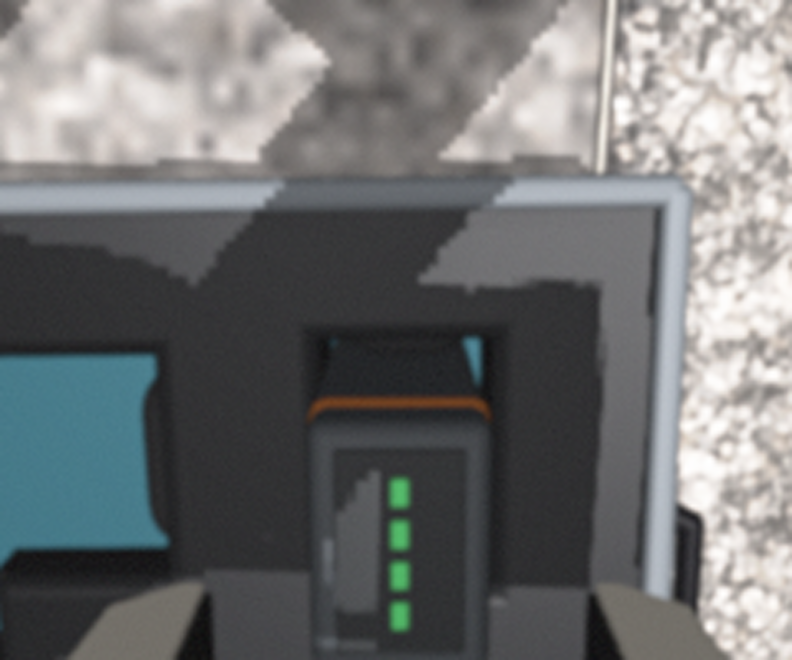

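Run:
```python
from h import *
p=ctrl.read_tool_pos()
go([.43,0.1,.22],94)
ctrl.move_gripper(1.0)
go([.545,.319,.20],96)
f=pic("br1")
print(ctrl.read_tool_pos(), ctrl.read_joints()[0])
save(f,"br1c.png",(240,70,400,290),3.5)
```

```text
t 18.68 q6 -1.67
t 20.41 q6 -1.32
[0.54493749 0.31762794 0.20046483] 0.35152464252197274
```

View pics/br1.png

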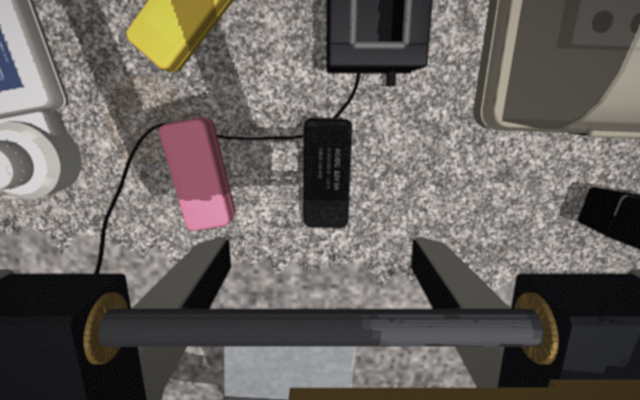

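View pics/br1c.png

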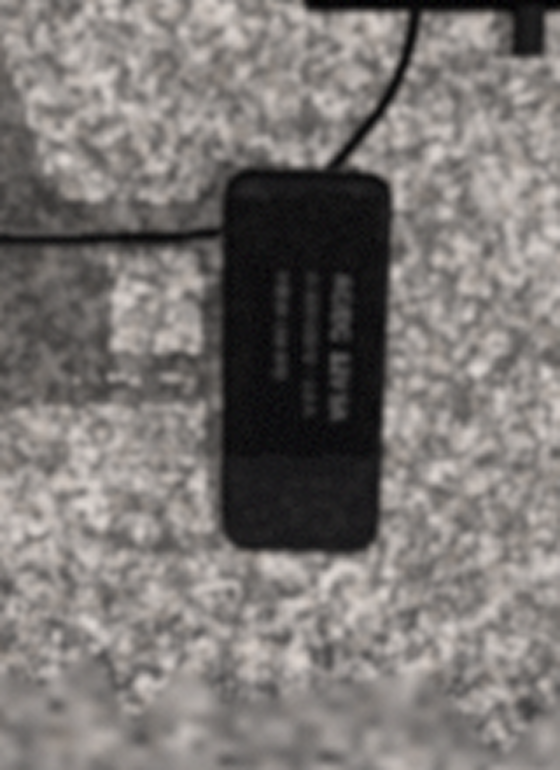

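Run:
```python
from h import *
f=pickle.load(open("br1.pkl","rb"))
S=[(m(-24,-55,0),m(24,-55,0),0,None),(m(-24,55,29),m(24,55,29),0,None),(m(-24,-55,28),m(-24,55,28),0,None),(m(24,-55,28),m(24,55,28),0,None)]
# yaw: brick y axis heading ~+6deg => yaw=-84
p=edgefit(f,S,[.54,.319,-84],win=5);print(p)
overlay(f,[(place(rect(0,0,48,110,31),*p),(0,0,255)),(place(rect(0,0,48,110,0),*p),(0,255,0))],"br_ov.png",(240,70,400,290),3.5)
```

```text
seg [-24. -55.   0.] 23 med -0.99 mad 0.47
  seg [-24.  55.  29.] 22 med 0.99 mad 0.26
  seg [-24. -55.  28.] 25 med 0.87 mad 0.28
  seg [ 24. -55.  28.] 23 med -1.45 mad 0.31
[  0.54056859   0.3212877  -85.45820021]
```

View pics/br_ov.png

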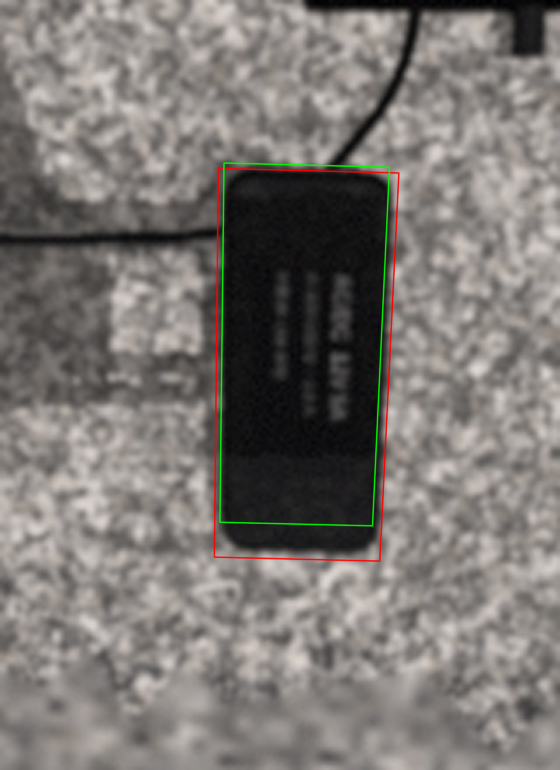

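Run:
```python
from h import *
a=94.6
x,y=.5406,.3211
lin([x,y,.07],a,.25)
f=pic("br2")
lin([x,y,.006],a,.1,c=10)
ctrl.move_gripper(0.0,55); print("gap",ctrl.read_finger_gap()*93, ctrl.read_clock(),ctrl.read_tool_pos())
lin([x,y,.05],a,.2)
f=pic("br3"); print("gap",ctrl.read_finger_gap()*93,ctrl.read_force())
```

```text
lin False t 21.12 tcp [0.5416 0.3206 0.0715] F [0.9 0.  0.1]
lin False t 21.97 tcp [0.5411 0.3213 0.0066] F [ 0.2 -0.1 -0.5]
gap 47.44415275045729 22.75 [0.5406542  0.32133994 0.00607918]
lin False t 23.12 tcp [0.5411 0.3212 0.0502] F [-0.8  0.3 -3.2]
gap 47.44584350911149 [-0.30633027 -0.19720855 -3.38377443]
```

View pics/br2.png

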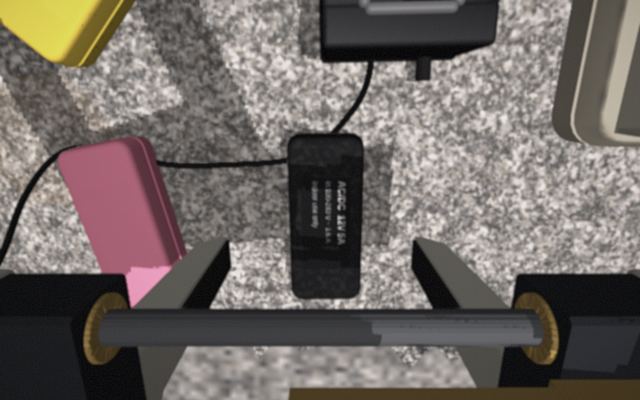

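View pics/br3.png

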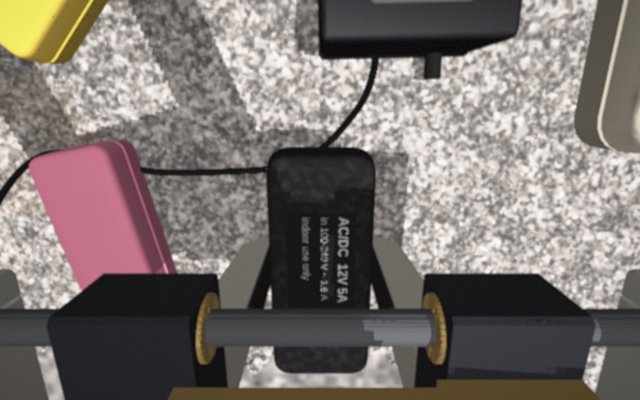

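Run:
```python
from h import *
f=pickle.load(open("br2.pkl","rb")); save(f,"br2c.png",(270,110,390,310),4)
f3=pickle.load(open("br3.pkl","rb"))
for z in (0,.01,.02,.03): print(z,ray(f,[(326,134),(326,297.5)],z).round(4).tolist())
for z in (.044,.06,.075): print(z,ray(f3,[(322,149),(322,372)],z).round(4).tolist())
```

```text
0 [[0.4884, 0.3187, 0.0], [0.6112, 0.329, 0.0]]
0.01 [[0.4874, 0.3185, 0.01], [0.6051, 0.3283, 0.01]]
0.02 [[0.4865, 0.3183, 0.02], [0.599, 0.3277, 0.02]]
0.03 [[0.4855, 0.318, 0.03], [0.5928, 0.327, 0.03]]
0.044 [[0.489, 0.3164, 0.044], [0.6206, 0.3271, 0.044]]
0.06 [[0.4868, 0.3162, 0.06], [0.6062, 0.3259, 0.06]]
0.075 [[0.4847, 0.3159, 0.075], [0.5926, 0.3247, 0.075]]
```

View pics/br2c.png

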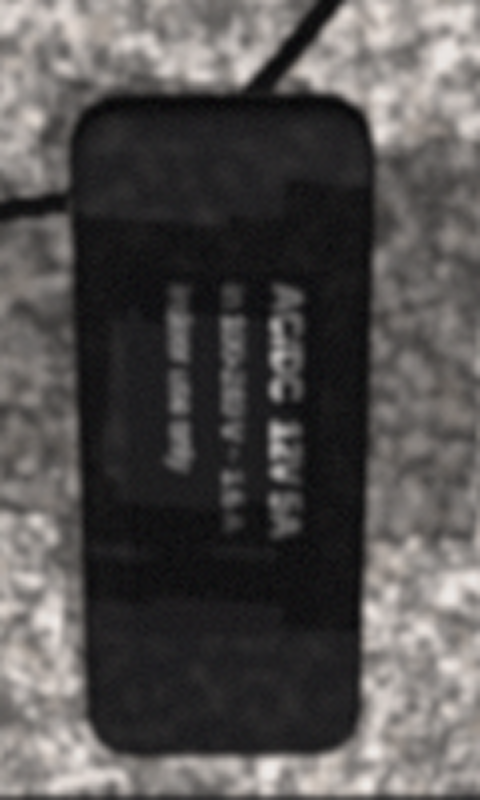

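Run:
```python
from h import *
lin([.5407,.3213,.16],94.6,.25)
a=1.35
t=bay(-60,-52)+.0008*hxv(a); print(t)
go([*t,.16],a)
lin([*t,.105],a,.2)
f=pic("bp1"); print("gap",ctrl.read_finger_gap()*93,ctrl.read_tool_pos())
save(f,"bp1c.png",(200,60,440,300),3.2)
```

```text
lin False t 23.76 tcp [0.5397 0.3209 0.158 ] F [ 0.3 -0.3 -1.7]
[ 0.41872291 -0.37439937]
t 26.27 q6 -0.95
lin False t 26.69 tcp [ 0.4189 -0.3738  0.1049] F [ 1.2 -0.5 -1.7]
gap 47.41903735580831 [ 0.41945548 -0.37465084  0.10590228]
```

View pics/bp1.png

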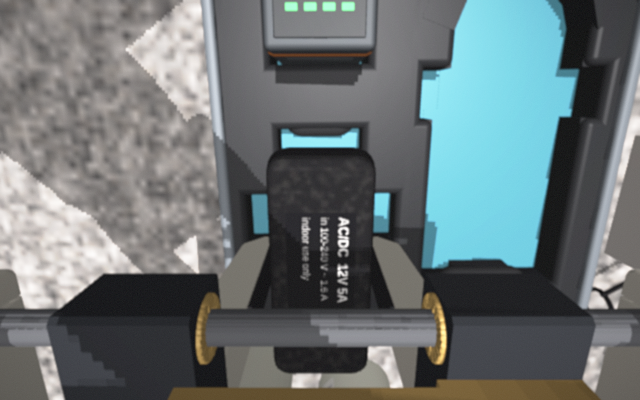

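View pics/bp1c.png

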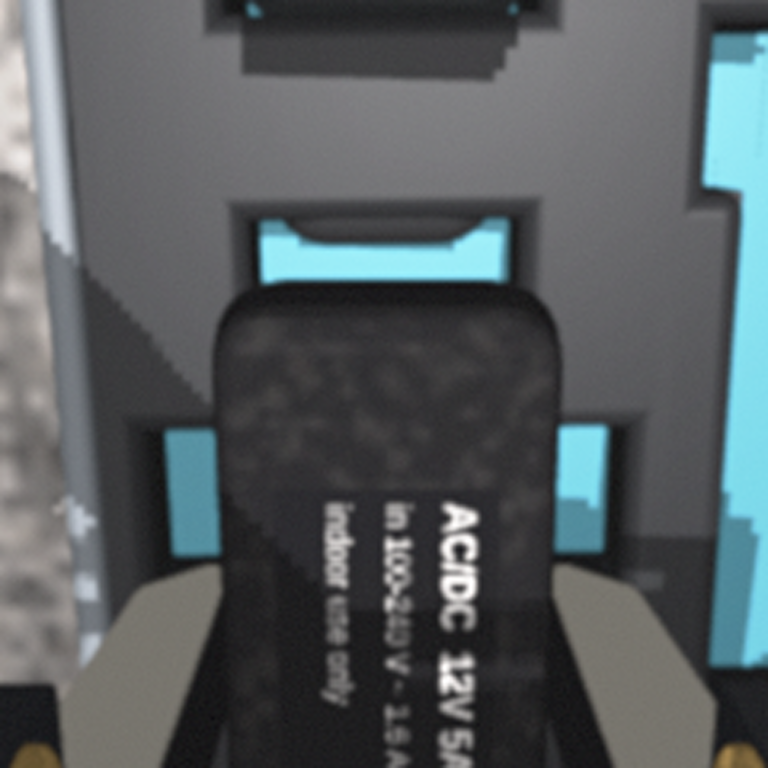

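Run:
```python
from h import *
a=1.35
t=bay(-60,-52)+.0008*hxv(a)
lin([*t,.08],a,.15)
r=lin([*t,.036],a,.035,c=25)
print("gap",ctrl.read_finger_gap()*93,ctrl.read_moment())
f=pic("bp2")
```

```text
lin False t 27.06 tcp [ 0.4189 -0.3745  0.0807] F [-0.3  1.3 -1.4]
lin False t 28.47 tcp [ 0.4189 -0.3745  0.0361] F [1.3 0.9 0.9]
gap 47.71605236751865 [ 0.01703532 -0.25157359  0.12288497]
```

View pics/bp2.png

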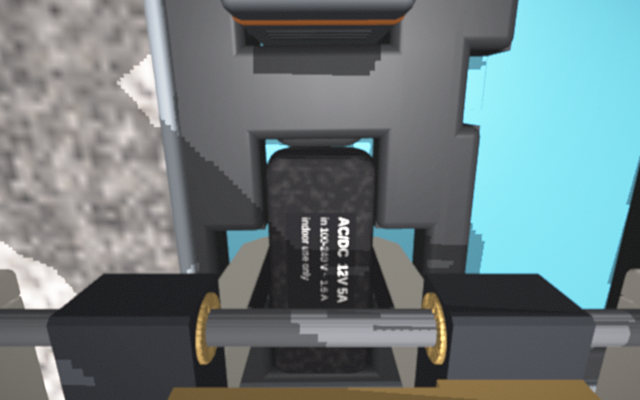

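Run:
```python
from h import *
p=ctrl.read_tool_pos()
r=lin([p[0],p[1],.032],None,.03,c=22)
ctrl.move_gripper(.58); print("gap",ctrl.read_finger_gap()*93,ctrl.read_force())
lin([p[0],p[1],.12],None,.2)
f=pic("bp3"); save(f,"bp3c.png",(200,60,440,300),3.2)
f=pic("bp3s","side"); save(f,"bp3s_c.png",(260,220,440,380),4)
```

```text
lin True t 28.73 tcp [ 0.4189 -0.3744  0.036 ] F [-0.1 -0.6  5.2]
gap 53.880416340721474 [0.37622856 0.24748147 0.34930885]
lin False t 29.68 tcp [ 0.4186 -0.3742  0.1195] F [-0.1 -0.2  0.1]
```

View pics/bp3.png

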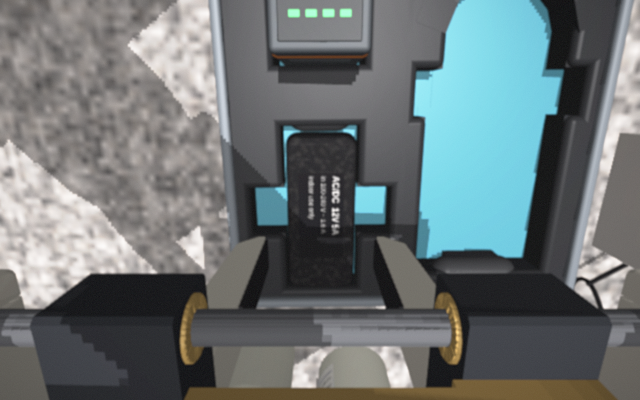

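View pics/bp3s_c.png

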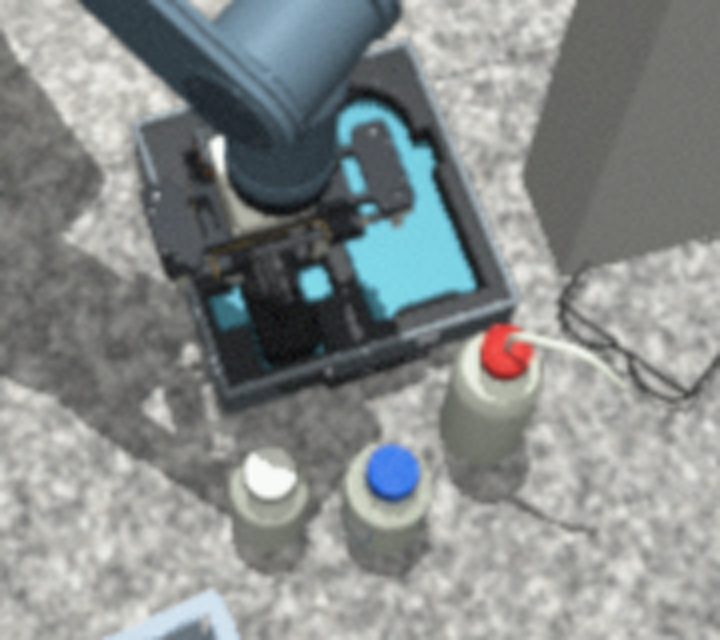

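Run:
```python
from h import *
ctrl.move_gripper(1.0)
go([.50,-.035,.21],12)
f=pic("me1"); print(ctrl.read_tool_pos())
for q in ["meter_centre","meter_cap"]:
    for d in ctrl.mark_of(f,q)[:2]: print(q,np.round(d["centre"],4),round(d["p"],2),proj(f,d["centre"]).round())
save(f,"me1c.png",(180,20,460,250),2.8)
```

```text
t 31.93 q6 -0.5
[ 0.49996656 -0.03608269  0.20956152]
meter_centre [0.4994 0.012  0.0221] 0.59 [[330. 128.]]
meter_cap [0.558  0.0275 0.0578] 0.73 [[399. 128.]]
```

View pics/me1.png

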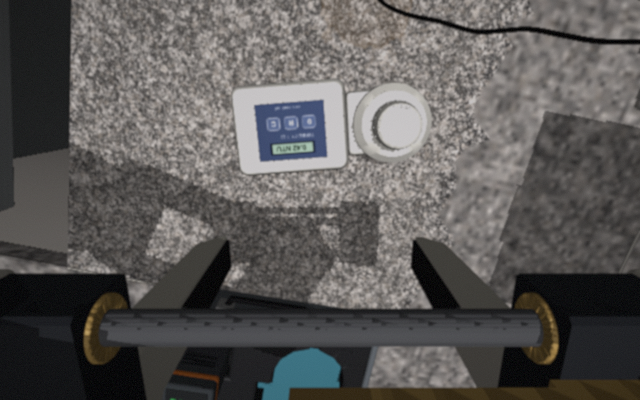

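View pics/me1c.png

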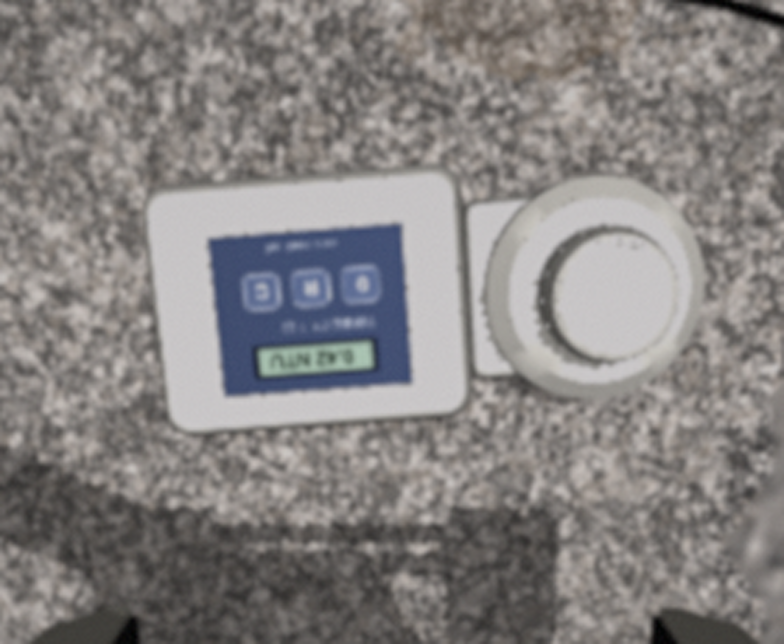

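Run:
```python
from h import *
f=pickle.load(open("me1.pkl","rb"))
c=ray(f,[(615.5/2.8+180-.3,294.5/2.8+20-.3)],.068)[0];print("cap",c)
for zz in (26,31):
    S=[(m(-44,-90,zz),m(-44,10,zz),0,None),(m(44,-90,zz),m(44,10,zz),0,None),(m(-38,-96,zz),m(38,-96,zz),0,None),(m(-38,16,zz),m(38,16,zz),0,None)]
    p=edgefit(f,S,[.499,.012,-74],win=5);print(p)
    print("cap from body",place(np.array([[.002,.058,.068]]),*p))
th=np.radians(np.arange(0,360,5))
cir=lambda r,z,n=1:np.c_[2+r*np.cos(th),58+r*np.sin(th),0*th+z]/1000.
overlay(f,[(place(rect(0,-40,88,112,31),*p),(0,0,255)),(place(cir(21.5,68),*p),(0,255,0)),(place(cir(37,44),*p),(255,0,255)),(place(cir(21.5,44),*p),(0,255,255)),(place(cir(37,0),*p),(255,0,0)),(place(rect(0,27,62,22,28),*p),(0,0,255))],"me_ov.png",(180,20,460,250),2.8)
```

```text
cap [0.55539251 0.03055234 0.068     ]
  seg [-44. -90.  26.] 25 med 0.23 mad 0.18
  seg [ 44. -90.  26.] 13 med -1.84 mad 0.32
  seg [-38. -96.  26.] 25 med -1.06 mad 0.43
  seg [-38.  16.  26.] 24 med 1.15 mad 0.22
[ 5.02031162e-01  1.30180354e-02 -7.39309962e+01]
cap from body [[0.55831864 0.02715028 0.068     ]]
  seg [-44. -90.  31.] 25 med -0.1 mad 0.2
  seg [ 44. -90.  31.] 9 med 0.54 mad 1.24
  seg [-38. -96.  31.] 23 med -2.1 mad 0.43
  seg [-38.  16.  31.] 25 med 1.68 mad 0.24
[ 5.02343290e-01  1.26680788e-02 -7.37831655e+01]
cap from body [[0.55859411 0.0269455  0.068     ]]
```

View pics/me_ov.png

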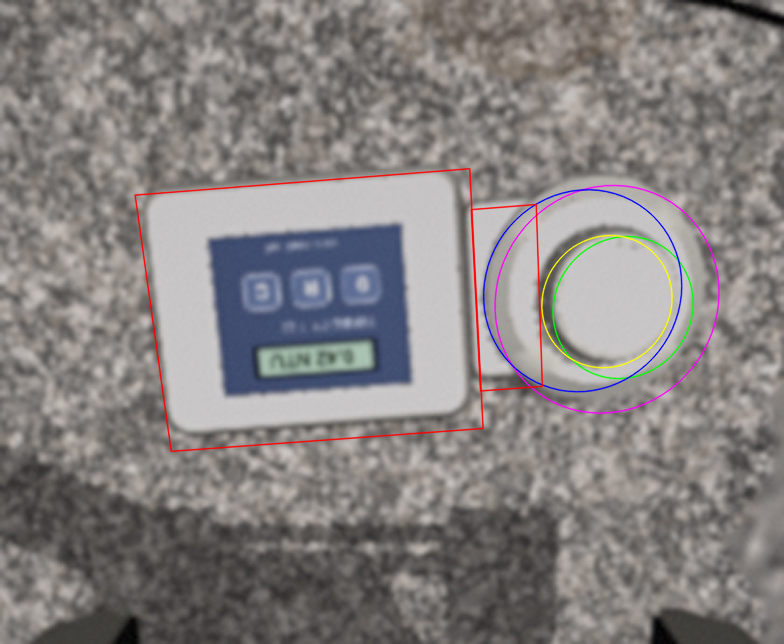

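Run:
```python
from h import *
f=pickle.load(open("me1.pkl","rb"))
th=np.radians(np.arange(0,360,5))
cir=lambda r,z,n=1:np.c_[2+r*np.cos(th),58+r*np.sin(th),0*th+z]/1000.
cap=np.array([.5556,.0303])
yaw=-73.8
o=place(np.array([[.002,.058,0]]),0,0,yaw)[0][:2]; p=[*(cap-o),yaw]; print(p)
overlay(f,[(place(rect(0,-40,88,112,31),*p),(0,0,255)),(place(rect(0,-40,88,112,15),*p),(0,200,255)),(place(cir(21.5,68),*p),(0,255,0)),(place(cir(37,44),*p),(255,0,255)),(place(cir(21.5,44),*p),(0,255,255)),(place(cir(37,0),*p),(255,0,0)),(place(rect(0,27,62,22,28),*p),(0,0,255))],"me_ov2.png",(180,20,460,250),2.8)
```

```text
[np.float64(0.49934498401865884), np.float64(0.01603910322107859), -73.8]
```

View pics/me_ov2.png

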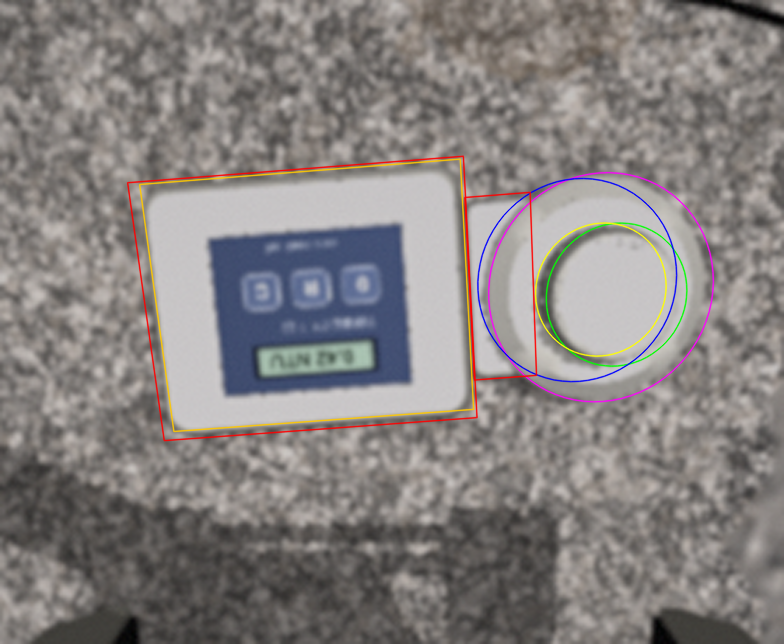

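Run:
```python
from h import *
a=16.
c=[.5556,.0300]
go([*c,.12],a)
f=pic("me2"); print(ctrl.read_tool_pos())
save(f,"me2c.png",(180,60,460,290),2.8)
```

```text
t 32.65 q6 -0.43
[0.55589618 0.02902833 0.12101065]
```

View pics/me2.png

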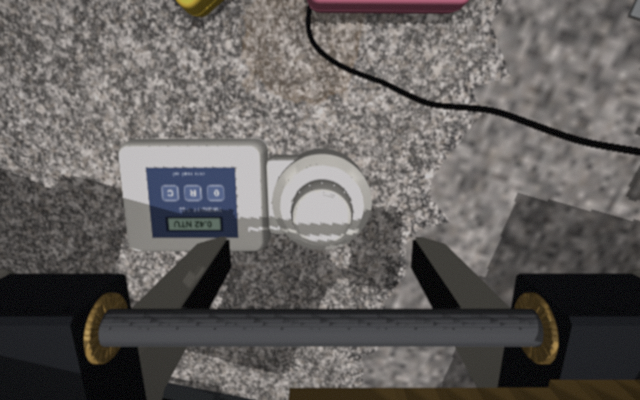

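View pics/me2c.png

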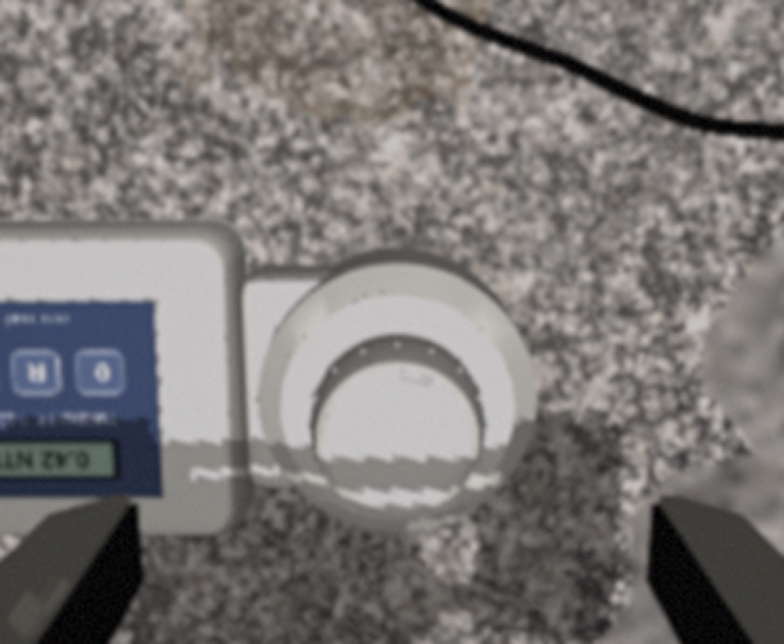

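Run:
```python
from h import *
f=pickle.load(open("me2.pkl","rb"))
q=lambda x,y:(x/2.8+180-.3,y/2.8+60-.3)
P=ray(f,[q(398,362),q(398,507),q(315,435),q(481,435)],.068);print(P.round(4),P[:2].mean(0),P[2:].mean(0),np.linalg.norm(P[0]-P[1]),np.linalg.norm(P[2]-P[3]))
th=np.radians(np.arange(0,360,5))
cir=lambda r,z,n=1:np.c_[2+r*np.cos(th),58+r*np.sin(th),0*th+z]/1000.
for i,(cap,yaw) in enumerate([(np.array([.5556,.0300]),-74.)]):
    o=place(np.array([[.002,.058,0]]),0,0,yaw)[0][:2]; p=[*(cap-o),yaw]
    overlay(f,[(place(rect(0,-40,88,112,28),*p),(0,0,255)),(place(rect(0,-40,88,112,34),*p),(0,200,255)),(place(cir(21.5,68),*p),(0,255,0)),(place(cir(37,44),*p),(255,0,255)),(place(cir(21.5,44),*p),(0,255,255)),(place(cir(37,0),*p),(255,0,0)),(place(rect(0,27,62,22,28),*p),(0,0,255))],"me_ov3.png",(100,100,400,290),2.6)
```

```text
[[0.5508 0.0486 0.068 ]
 [0.5607 0.0143 0.068 ]
 [0.5371 0.0263 0.068 ]
 [0.5743 0.037  0.068 ]] [0.55574872 0.03143552 0.068     ] [0.55567559 0.03168211 0.068     ] 0.03563144250605407 0.038714144408519405
```

View pics/me_ov3.png

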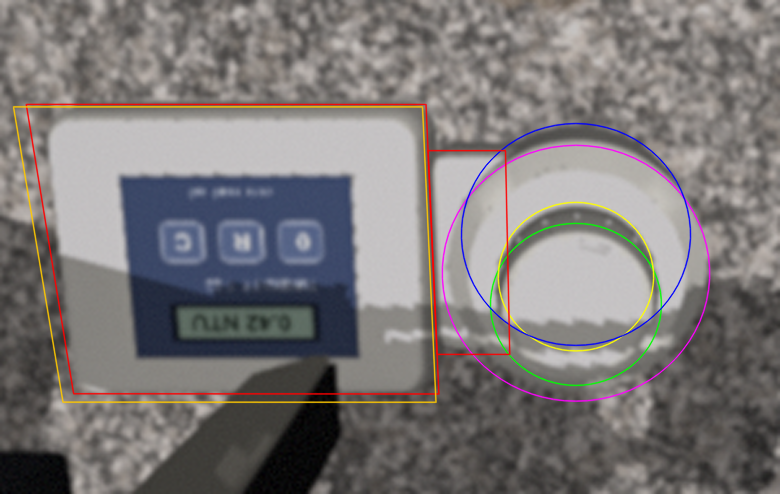

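Run:
```python
from h import *
a=16.
c=[.5556,.0303]
lin([*c,.048],a,.1,c=8)
print(ctrl.read_tool_pos())
ctrl.move_gripper(0.0,60); print("gap",ctrl.read_finger_gap()*93, ctrl.read_clock(),ctrl.read_tool_pos())
p=ctrl.read_tool_pos()
lin([*c,.075],a,.1)
f=pic("me3"); print("gap",ctrl.read_finger_gap()*93,ctrl.read_force(),ctrl.read_moment(),ctrl.read_tool_pos())
```

```text
lin False t 33.57 tcp [0.5562 0.0301 0.0487] F [ 0.3 -0.2 -0.3]
[0.55617342 0.03010308 0.04869747]
gap 41.7728744042836 34.425 [0.55560517 0.03031548 0.04797975]
lin False t 34.84 tcp [0.5557 0.0303 0.075 ] F [ 0.1  1.2 -3.9]
gap 41.95424355942271 [-0.42130148 -0.91819582 -4.17965844] [ 0.00251416 -0.23867816  0.02416376] [0.55520973 0.03035769 0.07452482]
```

View pics/me3.png

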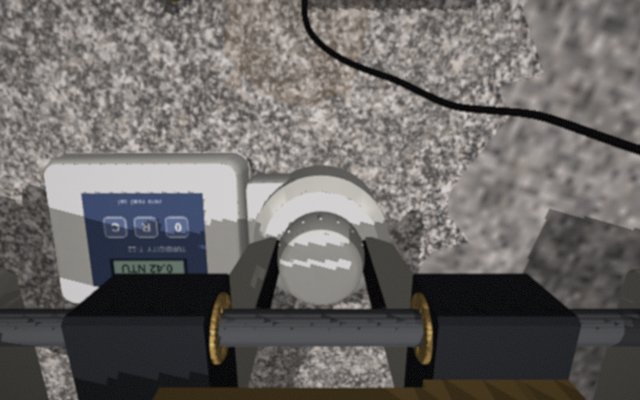

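Run:
```python
from h import *
lin([.5556,.0303,.185],16.,.2)
a=91.35
t=bay(58,58); print(t)
go([*t,.185],a)
lin([*t,.135],a,.2)
f=pic("mp1"); print("gap",ctrl.read_finger_gap()*93,ctrl.read_tool_pos(),ctrl.read_moment())
```

```text
lin False t 35.59 tcp [0.5547 0.0304 0.1836] F [-0.2 -0.1 -4. ]
[ 0.53411743 -0.26244963]
t 37.18 q6 -2.24
lin False t 37.58 tcp [ 0.5339 -0.2616  0.1346] F [-0.1 -0.  -2.9]
gap 41.76386182711803 [ 0.53473524 -0.26233228  0.13586939] [ 0.29085754 -0.19547138  0.02756157]
```

View pics/mp1.png

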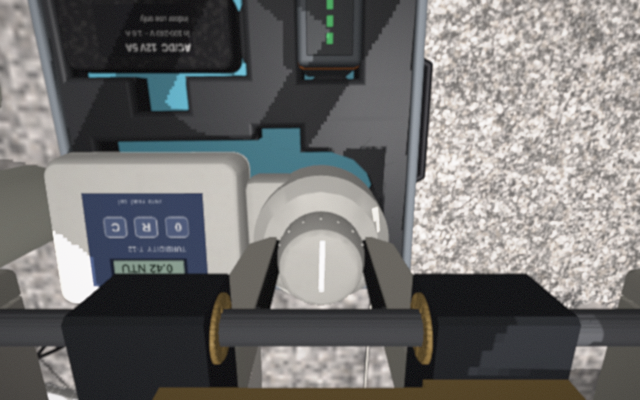

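Run:
```python
from h import *
a=91.35
t=bay(58,58)+[-.0004,0]
lin([*t,.106],a,.15)
f=pic("mp2")
r=lin([*t,.074],a,.03,c=20)
f=pic("mp3")
print("gap",ctrl.read_finger_gap()*93,ctrl.read_moment(),ctrl.read_tool_pos())
```

```text
lin False t 37.98 tcp [ 0.5338 -0.2624  0.1067] F [-0.3 -1.1 -3.7]
lin False t 39.24 tcp [ 0.5342 -0.261   0.0742] F [1.7 4.8 1.9]
gap 41.887911871388894 [ 0.95726386 -0.31277739  0.19676923] [ 0.5341958  -0.26101174  0.07422655]
```

View pics/mp2.png

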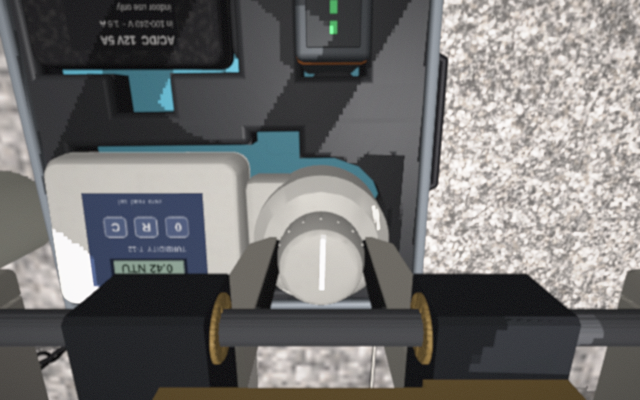

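View pics/mp3.png

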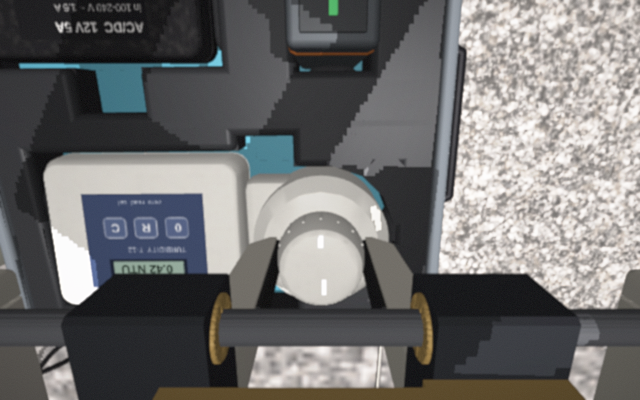

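Run:
```python
from h import *
a=91.35
ctrl.move_gripper(.65); print(ctrl.read_force())
p=ctrl.read_tool_pos()
lin([p[0],p[1],.115],None,.2)
ctrl.move_gripper(0.0)
t=bay(56,-45)
lin([*t,.085],a,.2)
f=pic("mq1")
r=lin([*t,.05],a,.03,c=22)
print(ctrl.read_tool_pos())
lin([*t,.10],a,.2)
t=bay(56,-5)
lin([*t,.085],a,.2)
r=lin([*t,.05],a,.03,c=30)
lin([*t,.12],a,.2)
```

```text
[ 0.55581198 -0.05297611 -0.18658691]
lin False t 40.2 tcp [ 0.5344 -0.2633  0.116 ] F [-0.1  0.1 -0.3]
lin False t 41.92 tcp [ 0.5343 -0.3648  0.0848] F [0.6 0.1 0.4]
lin True t 42.85 tcp [ 0.5344 -0.3653  0.0579] F [-1.4  0.9  5.6]
[ 0.53443631 -0.36531982  0.0578581 ]
lin False t 43.22 tcp [ 0.5351 -0.366   0.1007] F [ 0.   0.9 -0.3]
lin False t 43.58 tcp [ 0.5329 -0.3242  0.0835] F [ 0.2  0.2 -0.3]
lin True t 44.48 tcp [ 0.5335 -0.3254  0.0578] F [-2.4  0.5  6.1]
lin False t 44.95 tcp [ 0.5337 -0.3255  0.1199] F [-0.2  0.3 -1.2]
```

View pics/mq1.png

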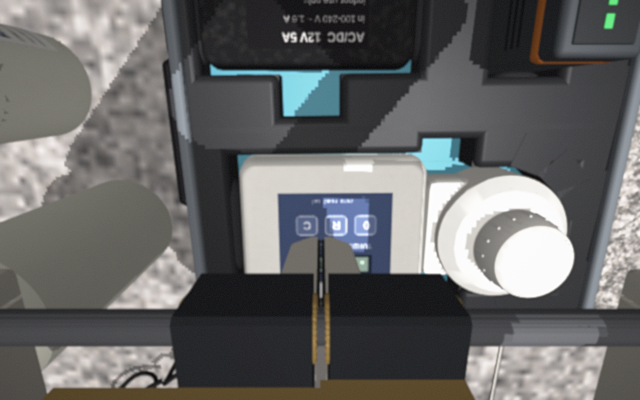

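Run:
```python
from h import *
a=91.35
def press(x,y,z,c=25):
    t=bay(x,y); lin([*t,z+.022],a,.25)
    ctrl.move_linear(np.array([*t,z-.012]),quat(a),velocity=.035,contact_N=c); P=ctrl.read_tool_pos(); print("PRESS",x,y,"z",np.round(P,4),"expected",z,ctrl.read_clock())
    lin([*t,z+.022],a,.25)
press(58,58,.094)
press(-60,64,.105)
press(-60,-25,.061)
press(-60,-80,.061)
t=bay(-10,0);
```

```text
lin False t 45.35 tcp [ 0.5333 -0.2608  0.1143] F [0.4 0.4 0.5]
PRESS 58 58 z [ 0.5341 -0.2625  0.0942] expected 0.094 46.0167
lin False t 46.27 tcp [ 0.5349 -0.2631  0.1168] F [-0.4  0.5  0.6]
lin False t 46.89 tcp [ 0.4167 -0.2597  0.1269] F [ 0.3 -0.5 -0.7]
PRESS -60 64 z [ 0.4162 -0.2594  0.1053] expected 0.105 47.5583
lin False t 47.81 tcp [ 0.4167 -0.2599  0.1276] F [-0.3 -1.1  0.6]
lin False t 48.36 tcp [ 0.4173 -0.3472  0.082 ] F [ 0.3  0.7 -0.8]
PRESS -60 -25 z [ 0.4182 -0.3479  0.0613] expected 0.061 49.025
lin False t 49.27 tcp [ 0.4187 -0.349   0.0836] F [ 0.8 -0.  -0.8]
lin False t 49.64 tcp [ 0.4188 -0.4035  0.0816] F [ 0.9 -0.4  0.1]
PRESS -60 -80 z [ 0.4194 -0.4029  0.0613] expected 0.061 50.3083
lin False t 50.56 tcp [ 0.42   -0.404   0.0838] F [-0.1  0.5 -0.5]
```

Run:
```python
from h import *
go([.50,-.32,.30],91.35)
f=pic("fin1"); save(f,"fin1c.png",(190,0,450,250),3)
g=pic("fin_s","side"); save(g,"fin_sc.png",(260,220,440,380),4)
for q in ["meter_centre","brick_centre","pack_centre"]:
    for d in ctrl.mark_of(f,q)[:1]: print(q,np.round(d["centre"],4),round(d["p"],2))
print(bay(56,0),bay(-60,-52),bay(-60,64))
for q in ["wash_bottle","bottle_blue","bottle_white"]:
    for d in ctrl.mark_of(g,q)[:1]: print(q,np.round(d["centre"],3),round(d["p"],2))
th=np.radians(np.arange(0,360,5))
cir=lambda r,z:np.c_[2+r*np.cos(th),58+r*np.sin(th),0*th+z]/1000.
b=bay(56,0);M=(b[0],b[1],1.35)
b=bay(-60,-52);B=(b[0],b[1],1.35);b=bay(-60,64);K=(b[0],b[1],1.35)
overlay(f,[(place(rect(0,-40,88,112,58),*M),(0,0,255)),(place(cir(21.5,94),*M),(0,255,0)),(place(cir(37,70),*M),(255,0,255)),(place(rect(0,0,48,110,61),*B),(0,0,255)),(place(rect(0,0,50,34,105),*K),(0,0,255))],"fin_ov.png",(190,0,450,250),3)
print(ctrl.read_clock())
```

```text
t 51.52 q6 -2.35
meter_centre [ 0.5292 -0.321   0.0495] 0.97
brick_centre [ 0.4169 -0.3704  0.0449] 0.6
pack_centre [ 0.4113 -0.2577  0.0575] 0.63
[ 0.53348446 -0.32048065] [ 0.41874176 -0.37519915] [ 0.41600883 -0.25923135]
wash_bottle [ 0.57  -0.524  0.004] 0.9
bottle_blue [ 0.456 -0.552  0.002] 0.91
bottle_white [ 0.365 -0.532 -0.002] 0.94
51.925
```

View pics/fin_ov.png

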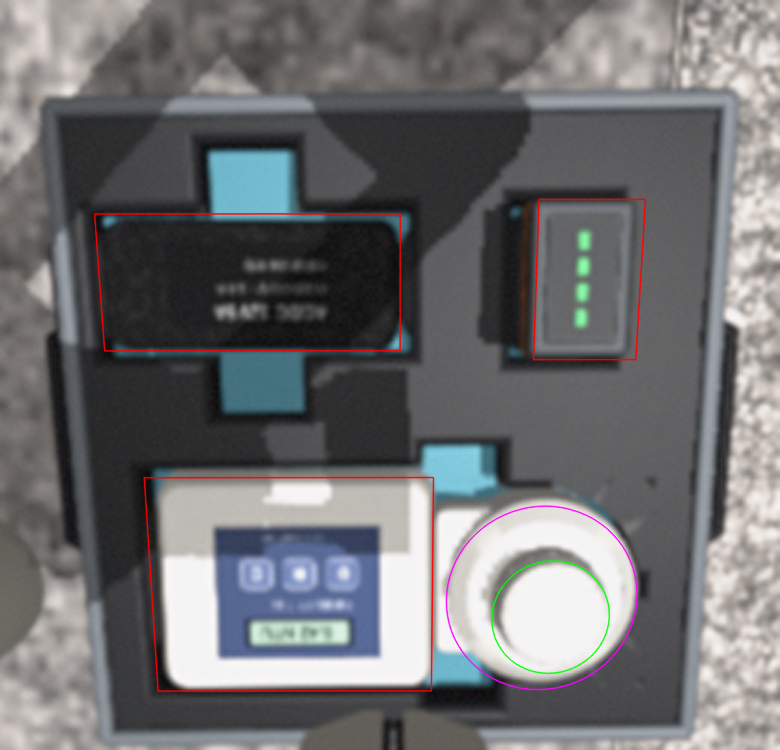

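View pics/fin_sc.png

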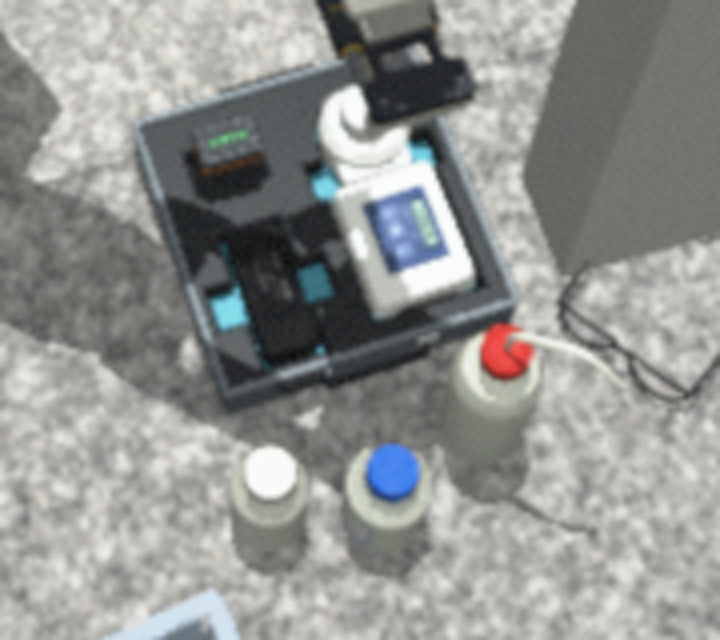

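Run:
```python
from h import *
a=91.35
def press(x,y,z,c=25):
    t=bay(x,y); lin([*t,z+.022],a,.25)
    ctrl.move_linear(np.array([*t,z-.012]),quat(a),velocity=.035,contact_N=c); P=ctrl.read_tool_pos(); print("PRESS",x,y,"z",np.round(P,4),"expected",z,ctrl.read_clock())
    lin([*t,z+.022],a,.25)
press(56,-58,.060,32)
press(56,-5,.060,20)
go([.50,-.32,.28],91.35)
f=pic("fin2"); save(f,"fin2c.png",(190,0,450,260),3)
print(ctrl.read_clock())
```

```text
lin False t 52.99 tcp [ 0.5355 -0.3789  0.0836] F [0.1 0.7 0.1]
PRESS 56 -58 z [ 0.5348 -0.3784  0.0578] expected 0.06 53.7167
lin False t 53.97 tcp [ 0.5357 -0.3793  0.0831] F [-0.7  0.3 -0.5]
lin False t 54.33 tcp [ 0.5332 -0.324   0.081 ] F [-1.4 -0.2  0. ]
PRESS 56 -5 z [ 0.5334 -0.3256  0.0579] expected 0.06 55.025
lin False t 55.27 tcp [ 0.5346 -0.3263  0.0832] F [-0.7 -0.4  0.1]
t 56.09 q6 -2.35
56.1417
```

View pics/fin2c.png

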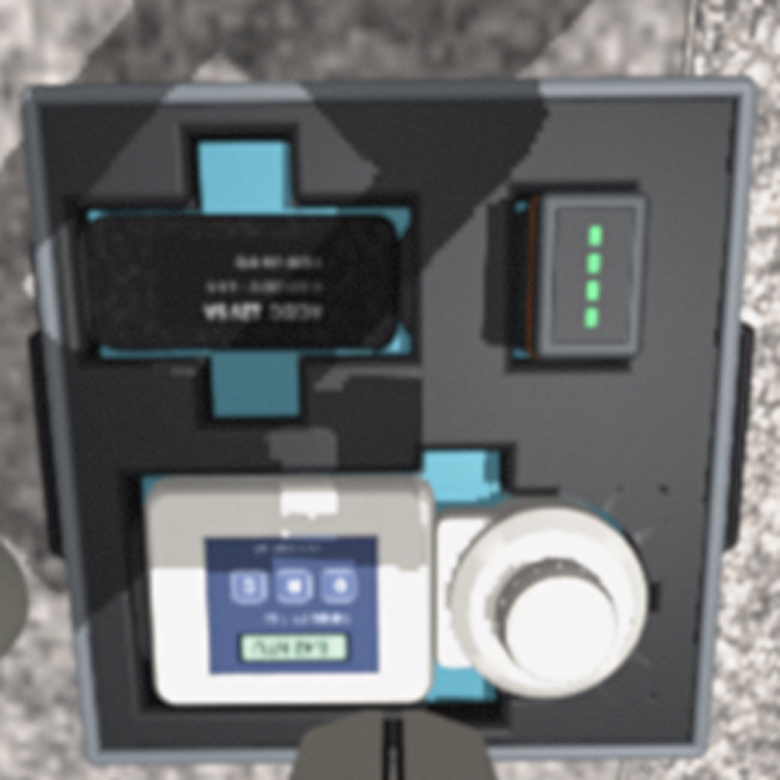

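Run:
```python
from h import *
print(ctrl.read_force()); print(ctrl.hand_in(), ctrl.read_clock())
```

```text
[-0.1627017   0.12473579 -0.41399485]
the job is handed in; nothing more can be done
the job is handed in; nothing more can be done
```

The battery pack, power brick and turbidity meter are each in their own cutout and pressed to the floor. I handed the job in at about 56 s with the arm clear of everything. The hand-in reports no verdict.

**Seating:** I pressed the top of each part and read the height where it stopped.

| Part | Measured height | Expected height |
|---|---|---|
| Pack top | 105.3 mm | 105 mm |
| Brick top (at two points, 55 mm apart) | 61.3 mm at both | 61 mm |
| Meter cap top | 94.2 mm | 94 mm |
| Meter housing (at three points) | 57.8–57.9 mm | 54–60 mm |

The equal readings along the meter housing and on the brick show both lie level along their length.

**Position:** In the last overhead picture, all three parts sit within about 2 mm of the middle of their cutouts and are aligned with them. The trained network put the parts up to 5 mm from the middles (brick and pack at low confidence). I judged that to be its own error.

**Disagreement:** The tray's rim and its cutout floors gave sideways positions about 2 mm apart, so I used a value in between, and all three parts went in without jamming.

**Bottles:** In the side picture before the final presses, all three bottles were standing and within about 4 mm of where they were first seen. That is within the accuracy of the measurement.

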